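Clamp a suede block in an angled crank clamp

TASK

Lay the black suede block flat and square in the sloping pocket of the clamp and let go of it. Then swing the folded handle of the handwheel up until it stands upright, crank the wheel clockwise (seen from above) to its stop so that the jaw holds the block, and fold the handle down again over the wheel. Leave the loose brush, flat tin and jar beside the work where they stand.

Things in the scene. Friction and masses are not known exactly. Their poses are not given: they have to be found in the camera images.
- suede_block: plain black suede cleaning block lying loose and flat on the bench, to the right of the clamp; 58 x 32 x 22 mm (x, y, z), about 60 g; origin at the centre of its underside, x along its length, z up; grip it across its 32 mm width
- clamp: grey angled bench clamp fixed to the bench at varying places and yaws, base plate 150 x 300 x 12 mm (x, y, z); seen from the robot its pocket is on the left (+y), its handwheel on the right (-y); origin at bench level near the centre of the base, z up, y along its length. It is at most 95 mm high without the wheel
- pocket: sloping pocket, fixed to the clamp; origin at the centre of its flat floor, 62 mm above the bench; z points out of the floor, leaning 25 degrees from vertical towards the robot; x uphill (away from the robot), y to the left along the clamp. The block lies in it with its 58 mm length along y, 32 mm width along x (2 mm play each side), underside on the floor, best set down at x = 0, y = -6 mm
- jaw_pad: sprung rubber pad, 30 mm wide, 13 mm high, on the jaw (small dark steel slider); origin at the middle of its pressing face's lower edge, axes as the pocket's; at the start its face is at pocket y = -45 to -41.9 mm; the wheel drives it in +y, 3.07 mm per rad; it gives on a spring (1500 N/m) and at the wheel's stop pushes the block against the left wall with about 7 to 9 N
- crank_wheel (a joint): turn of the spoked steel handwheel about its vertical axis, rad: grows clockwise seen from above and closes the jaw; 0 = unwound, 7.5 = stop (1.2 turns); starts between 0 and 1.0; friction about 0.1 Nm, stays where left. Rim circle of 58 mm radius made of 12 mm round bar, its mid-plane 98 mm above the bench
- crank_handle (a joint): swing of the fold-away handle about its pivot at the rim, rad: 0 = folded, level, from the rim inwards over the hub; 1.571 = upright, against its stop; friction about 0.06 Nm, stays at any angle. A 9 mm rod carries a black grip sleeve, 18 mm diameter, free to spin about the rod, from 16 to 62 mm away from the pivot
- wheel_hub (a point): point on the wheel's axis, level with the handle's pivot, 118 mm above the bench (20 mm above the rim's mid-plane; hub, spokes and rim are at least 12 mm lower)
- handle_pivot (a point): the handle's pivot axis at the rim, 58 mm from the wheel's axis; the pivot axis is level and tangential to the rim; turns with the wheel
- handle_end (a point): far end of the handle on its centre line, 64 mm from the pivot; folded it lies 6 mm past the wheel's axis, upright it is straight above the pivot, 182 mm over the bench
- brass_brush: bystander: brown wooden brush lying on its bristles, 49 x 130 x 40 mm; origin at the centre of its underside
- flat_tin: bystander: flat round polish tin, 71 mm diameter, 16 mm high; origin at the centre of its underside
- glass_jar: bystander: grey glass jar with dark lid, 62 mm diameter, 50 mm high; origin at the centre of its underside; stands by itself to the right of and behind the clamp
- left_wall (a point): middle of the inner face of the pocket's left wall, on the floor (pocket x = 0, y = +30 mm). Pocket walls are aluminium, 7 mm high, 8 mm thick: this one, and one uphill and one downhill (inner faces at pocket x = +18 and -18 mm, from y = -26 to +38 mm). The right side is open to the jaw
There are look-alikes about, which are no part of the job. There is more than one size of the suede_block; the job needs the smallest.

How it is judged (in metres and radians):
On the way, in this order (a step that is already met when the one before it is completed fails the run):
1. the block lies flat and square on the floor of the pocket, let go, before the wheel has been cranked (z of suede_block in the frame of pocket between -0.003 and 0.003 m and x of suede_block in the frame of pocket between -0.005 and 0.005 m and y of suede_block in the frame of pocket between -0.016 and 0.006 m and angle between the z axis of suede_block and the z axis of pocket, either way round below 0.09 rad and angle between the x axis of suede_block and the y axis of pocket, either way round below 0.15 rad and contact force between the fingers and suede_block below 0.3 N and value of joint crank_wheel below 2 rad), for 0.2 s.
2. the handle is swung out upright, with the wheel still unwound (value of joint crank_handle above 1.3 rad and value of joint crank_wheel below 2.5 rad), for 0.1 s.
3. the wheel is cranked to its stop with the handle out (value of joint crank_wheel above 7.2 rad and value of joint crank_handle above 1 rad and contact force between jaw_pad and suede_block above 4 N), for 0.1 s.
At the end, for the whole second after the job is handed in: Block at rest on the pocket floor (3 mm), square (0.09 rad), within 5 mm of the middle line and 4 mm of the left wall, pressed by the pad with over 4 N; wheel within 0.5 rad of its stop; handle folded to within 0.2 rad; bystanders within 30 mm of their starts (value of joint crank_handle below 0.2 rad and value of joint crank_wheel above 7 rad and contact force between jaw_pad and suede_block above 4 N and z of suede_block in the frame of pocket between -0.003 and 0.003 m and x of suede_block in the frame of pocket between -0.005 and 0.005 m and y of suede_block in the frame of pocket between -0.003 and 0.005 m and angle between the z axis of suede_block and the z axis of pocket, either way round below 0.09 rad and angle between the x axis of suede_block and the y axis of pocket, either way round below 0.09 rad and linear speed of suede_block below 0.02 m/s); the robot touches nothing.
It fails at once if the brush, the flat tin or the jar is moved by more than 30 mm (distance of any of brass_brush, flat_tin, glass_jar from where it was at the start of the episode above 0.03 m).
It also fails if it takes over 72 s, if anything falls off the work surface, if the arm or the gripper's body presses on something with over 40 N, if the wrist force passes 120 N, or if a joint passes its speed limit or range.

ROBOT

A 6-joint arm with a two-finger parallel gripper is mounted at the origin on a cart in front of the work surface, level with it; the furniture and walls round the work are solid. World frame = base frame: x ahead of the robot, y to its left, z up, the work surface at z = 0. Lengths are in m, angles in degrees, forces in N, time in s.
With the tool pointing down it reaches from about 0.25 to 0.725 m from the base axis. Payload 9.7 kg.
Tool frame: the origin (TCP) lies midway between the tips of the shut fingers; the grasp point (between the pads) lies 19 mm behind it; z points along the fingers, y is the line along which they close (so a half turn about z gives the same grasp; the last joint's range is limited). The gripper opens to 85 mm and grips with 20 to 120 N. Pads are 22 mm wide; open, the fingers measure 114 mm over their backs; the gripper's body (76 mm by 85 mm) begins 54 mm behind the grasp point. The pads swing forward as they close: fully open they stand 13 mm farther back than shut.
Start: joints at [-68.755, 4.979, 10.078, 95.1, 0, 90], TCP at [0.199, -0.513, 0.231] pointing down, gripper open.
Joint ranges: [-179.16, 179.16], [-48.56, 103.87], [-65.8, 70.77], [-126.05, 130.52], [-82.76, 87.17], [-180, 180]. Speed limits (degrees/s): [127.2, 127.2, 147.25, 180, 180, 180].

INTERFACE

Orientations are given as [roll, pitch, yaw] about the fixed x, y, z axes, in that order (R = Rz(yaw) Ry(pitch) Rx(roll)).
In Python, from workcell import bot gives the robot as it stands.
- The arm moves only by the shell command python3 -m crank 'ROWS' [FORCE]. ROWS is JSON, a list of rows, each an object with "gripper": the finger opening in mm, from 0 to 85.4; "travel": the shift along the tool's x, y, z in mm, a list of three; "twist": the turn, a rotation vector about the tool's x, y, z in rad, a list of three. In form: [{"gripper": gripper, "travel": [tx, ty, tz], "twist": [rx, ry, rz]}, ...]. A call has 1 to 12 rows; each row shifts and turns the commanded pose from where the row before left it, along the tool's axes as they then stand; what a row does not reach is not made up. A row lasts 1/8 s, in which the tool goes at most 62.5 mm and 10.7 degrees, less where a joint would pass 70% of its speed; a pose out of reach is approached as far as the arm can. A call is refused whole if a number of a shift passes 62.5 or a number of a turn 0.188, either way. A call with a gripper value outside its range is refused whole. The fingers move at their own pace and stop on an object; FORCE is the grip in N (left out, the last holds). Time passes only in rows, so rows that do not move let the fingers close. It gives the time, the measured TCP pose, the force, the opening and the grip force at its end, in the units of the state.
- bot.get_obs(): the state, without advancing time (a new reading comes with each control period).
- bot.camera(name): name is "scene" or "side" or "wrist"; returns the picture (384x512x3 uint8, red, green, blue); there is no depth.
- bot.calibration(name): a dict with "vfov" (degrees; the focal length in pixels is half the picture's height over the tangent of half this angle, whatever the lens; pixels are square), "cx", "cy" (the principal point, pixels), "camera_from_world" (4x4, takes a point from world to camera coordinates). Camera axes: x right, y down, z forward; pixel columns grow to the right and rows downward; lengths in m; the calibration is good to about 2 mm. A picture is of the moment at which its call begins: read the wrist's pose just before it. calibration takes no time and is no camera call; for the wrist camera it gives the pose at the moment of the call.
- bot.job_done(): hands the job in; it is judged then, once.
The state is a dict: "time": time; "q": joint angles; "qd": joint speeds; "joint_efforts": joint torques, N m; "ee_pos": TCP position; "tcp_rot": TCP orientation; "wrist_force": force on the tool from outside, world axes, zero at the start; "torque": the same for the moment, N m; "opening": finger opening in m; "grasp_force": force on a finger pad.
Only numpy, scipy, OpenCV 4.12 (cv2) and the standard library are available. Lean on these libraries where they do the work, as an engineer would, in place of code of your own. Each camera call takes 0.05 s, during which the arm holds its last target. There are 200 camera calls.

## Working session

There is one attempt and no reset: what is moved stays moved. The work goes in short steps, Python scripts to look and compute and a shell command to move; the robot and the scene stay as the last step left them, time stands still between calls to the robot, and variables do not carry over. Pictures are saved under pics/ and viewed, at most 10 in all, crops included, and the job is handed in when it is done.

```bash
ls; mkdir -p pics; python3 - <<'E'
from workcell import bot
import cv2,numpy as np
a=[]
for n in ("scene","side"):
    im=bot.camera(n); cv2.imwrite(f"pics/{n}0.png",im[:,:,::-1]); 
    c=bot.calibration(n); print(n,c["vfov"],c["cx"],c["cy"]); print(np.round(c["camera_from_world"],3).tolist())
print(bot.get_obs())
E
```

```text
pics
scene 45.92645137166919 256.09154430489696 195.75348897587898
[[-0.905, -0.426, -0.006, 0.403], [-0.298, 0.642, -0.706, 0.335], [0.304, -0.637, -0.708, 1.52], [0.0, 0.0, 0.0, 1.0]]
side 44.80386349852661 248.7612446211185 188.6931311836381
[[0.983, -0.185, 0.007, -0.545], [-0.089, -0.506, -0.858, 0.032], [0.163, 0.842, -0.514, 1.527], [0.0, 0.0, 0.0, 1.0]]
{'time': 0.1, 'q': array([-6.87566056e+01,  5.00817513e+00,  1.00367397e+01,  9.51005407e+01,
        1.78345667e-03,  8.99992010e+01]), 'qd': array([-0.01634179, -0.10130411,  0.18939735,  0.03490283, -0.00120456,
        0.02282146]), 'joint_efforts': array([-5.26950716e-04, -5.21563339e+01,  4.65652549e+01,  1.61874719e-02,
       -5.13292287e-05,  1.83212626e-05]), 'ee_pos': array([ 0.19920802, -0.51241298,  0.23063161]), 'tcp_rot': array([-1.79928024e+02, -1.78445904e-03,  2.12441912e+01]), 'wrist_force': array([0.73439391, 0.91334611, 0.25721734]), 'torque': array([-0.02549068, -0.00824154, -0.06331431]), 'grasp_force': 0.0, 'opening': 0.08542157521510046}
```

View pics/scene0.png

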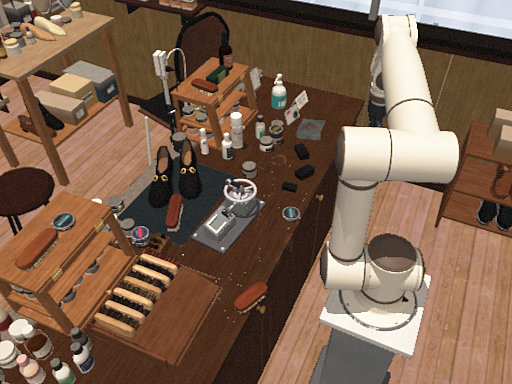

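View pics/side0.png

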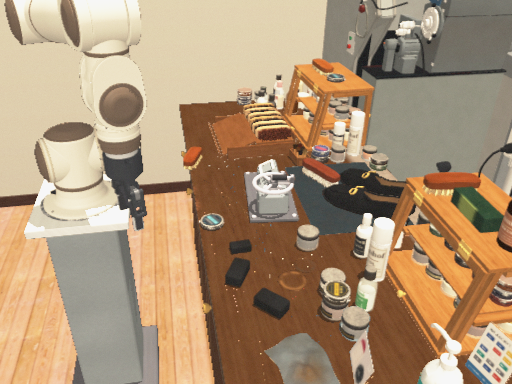

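Scene view: black blocks at (289,187), (304,173) and (301,152). In the side view they are at (240,247), (237,272) and (271,302). The clamp is at (232,208) scene and (270,195) side. I'll measure the blocks and enlarge them.

```bash
cat > h.py <<'E'
import numpy as np,cv2
from workcell import bot
class Cam:
    def __init__(s,n,c=None):
        c=c or bot.calibration(n); s.T=np.array(c["camera_from_world"]); s.cx,s.cy=c["cx"],c["cy"]
        s.f=192/np.tan(np.radians(c["vfov"]/2)); s.R=s.T[:3,:3]; s.o=-s.R.T@s.T[:3,3]
    def ray(s,p): 
        d=s.R.T@np.array([(p[0]-s.cx)/s.f,(p[1]-s.cy)/s.f,1]); return d/np.linalg.norm(d)
    def plane(s,p,z): d=s.ray(p); return s.o+d*(z-s.o[2])/d[2]
    def proj(s,P): 
        q=s.R@np.array(P)+s.T[:3,3]; return np.array([s.cx+s.f*q[0]/q[2],s.cy+s.f*q[1]/q[2]])
def tri(cams,ps):
    A=0;b=0
    for c,p in zip(cams,ps):
        d=c.ray(p);M=np.eye(3)-np.outer(d,d);A=A+M;b=b+M@c.o
    return np.linalg.solve(A,b)
E
python3 - <<'E'
from h import *
for n,cs in (("scene",[(289,187),(304,173),(301,152)]),("side",[(240,247),(237,272),(271,302)])):
    im=cv2.imread(f"pics/{n}0.png"); C=Cam(n)
    m=(im.max(2)<50).astype(np.uint8)
    k,l,st,ce=cv2.connectedComponentsWithStats(m)
    for c in cs:
        i=l[c[1],c[0]]; pts=np.argwhere(l==i)[:,::-1].astype(np.float32)
        P=np.array([C.plane(p,0.012)[:2]*1000 for p in pts],np.float32)
        r=cv2.minAreaRect(P); print(n,c,i,len(pts),np.round(r[0]),np.round(r[1]),round(r[2],1))
s=cv2.imread("pics/scene0.png")[140:250,185:325]; d=cv2.imread("pics/side0.png")[150:320,190:330]
a=cv2.resize(s,None,fx=3,fy=3,interpolation=2); b=cv2.resize(d,None,fx=2.7,fy=2.7,interpolation=2)
H=max(a.shape[0],b.shape[0]); o=np.zeros((H,a.shape[1]+b.shape[1],3),np.uint8); o[:a.shape[0],:a.shape[1]]=a;o[:b.shape[0],a.shape[1]:]=b
cv2.imwrite("pics/crop1.png",o);print(o.shape)
E
```

```text
scene (289, 187) 175 120 [ 460. -355.] [62. 48.] 4.9
scene (304, 173) 125 208 [ 436. -467.] [95. 65.] 60.6
scene (301, 152) 116 173 [ 498. -590.] [ 54. 108.] 42.0
side (240, 247) 0 192824 [1060. 1407.] [4574. 5316.] 81.9
side (237, 272) 0 192824 [1060. 1407.] [4574. 5316.] 81.9
side (271, 302) 0 192824 [1060. 1407.] [4574. 5316.] 81.9
(459, 798, 3)
```

View pics/crop1.png

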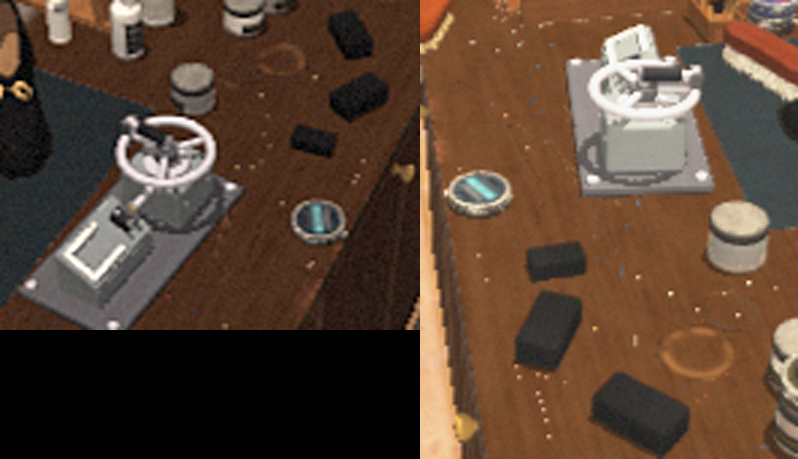

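The smallest block is the one at scene (289,187) / side (240,247): clearly shorter than the other two, and about 58 mm long. It lies at about (0.46,-0.355). I'll move over there and look with the wrist camera.

```bash
python3 -m crank '[{"gripper":85,"travel":[50,-9,0],"twist":[0,0,0]},{"gripper":85,"travel":[50,-9,0],"twist":[0,0,0]},{"gripper":85,"travel":[50,-9,0],"twist":[0,0,0]},{"gripper":85,"travel":[50,-9,0],"twist":[0,0,0]},{"gripper":85,"travel":[40,-9,0],"twist":[0,0,0.14]},{"gripper":85,"travel":[0,0,0],"twist":[0,0,0.14]},{"gripper":85,"travel":[0,0,0],"twist":[0,0,0]}]'
python3 - <<'E'
from h import *
C=Cam("wrist"); im=bot.camera("wrist"); cv2.imwrite("pics/w1.png",im[:,:,::-1])
np.save("w1.npy",bot.calibration("wrist")); print(C.o,C.R[2],bot.calibration("wrist")["vfov"]); print(bot.get_obs()["ee_pos"],bot.get_obs()["tcp_rot"])
for p in ((0,0),(511,0),(511,383),(0,383)): print(C.plane(p,0))
E
```

```text
time: 0.98
ee_pos: [0.407, -0.3833, 0.2308]
tcp_rot: [-180.0, 0.0, 5.3]
wrist_force: [0.3, -0.5, 0.3]
opening: 0.085
grasp_force: 0.0
[ 0.48955066 -0.37551172  0.37530065] [-0.32498791 -0.03002353 -0.94524147] 70.53772037945562
[ 0.40659785 -0.38362129  0.23095318] [-1.79973810e+02  2.83224652e-02  5.38575645e+00]
[ 0.57429532 -0.06750844  0.        ]
[ 0.63010838 -0.66313999  0.        ]
[ 0.02866215 -0.91185659  0.        ]
[-0.06364112  0.0644      0.        ]
```

View pics/w1.png

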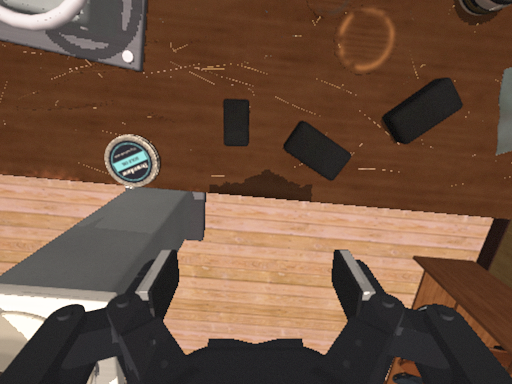

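Wrist view: the small block is at (236,122), the two larger ones at (317,150) and (423,110), the tin at (132,160), and the clamp's corner screw at (127,56).

```bash
python3 - <<'E'
from h import *
W=Cam("wrist",np.load("w1.npy",allow_pickle=True).item()); im=cv2.imread("pics/w1.png")
for t in (32,42):
  k,l,st,ce=cv2.connectedComponentsWithStats((im.max(2)<t).astype(np.uint8))
  m=(l==l[122,236])
  for z in (0,.011,.022):
    P=np.array([W.plane(p,z)[:2]*1000 for p in np.argwhere(m)[:,::-1]],np.float32); r=cv2.minAreaRect(P); print(t,z,r)
print("screw w",W.plane((127,56),.013))
S=Cam("scene");D=Cam("side")
for p in ((228,188),(30,285),(112,325)): print("screw scene",S.plane((185+p[0]/3,140+p[1]/3),.013))
for p in ((593,179),(703,181),(577,68)): print("screw side",D.plane((190+(p[0]-420)/2.7,150+p[1]/2.7),.013))
print("wheel c scene",S.plane((185+165/3,140+151/3),.098),"side",D.plane((190+(646-420)/2.7,150+90/2.7),.098))
print("tin",W.plane((132,160),.016),"jar side",D.plane((190+(738-420)/2.7,150+215/2.7),.05))
E
```

```text
32 0 ((292.14959716796875, -395.09490966796875), (622.7392578125, 980.7742919921875), 5.462650299072266)
32 0.011 ((297.9225769042969, -394.5265808105469), (604.4934692382812, 952.0385131835938), 5.462649822235107)
32 0.022 ((303.6955261230469, -393.95843505859375), (586.247802734375, 923.3026123046875), 5.462652206420898)
42 0 ((461.0180969238281, -352.51837158203125), (59.551509857177734, 32.740909576416016), 4.9603776931762695)
42 0.011 ((461.8433532714844, -353.1976013183594), (57.806697845458984, 31.78163719177246), 4.960238933563232)
42 0.022 ((462.668701171875, -353.8767395019531), (56.06187438964844, 30.82234001159668), 4.960323810577393)
screw w [ 0.52684253 -0.21791568  0.013     ]
screw scene [ 0.52700433 -0.2201416   0.013     ]
screw scene [0.68041372 0.03640398 0.013     ]
screw scene [0.55781497 0.04899073 0.013     ]
screw side [ 0.52986134 -0.21920715  0.013     ]
screw side [ 0.65136022 -0.24488153  0.013     ]
screw side [0.55932287 0.0361176  0.013     ]
wheel c scene [ 0.59345422 -0.17129889  0.098     ] side [ 0.59844882 -0.17653275  0.098     ]
tin [ 0.40078463 -0.21859591  0.016     ] jar side [ 0.65370007 -0.36329708  0.05      ]
```

```bash
python3 -m crank '[{"gripper":85,"travel":[30,-45,0],"twist":[0,0,0]},{"gripper":85,"travel":[30,-45,0],"twist":[0,0,0]},{"gripper":85,"travel":[30,-50,0],"twist":[0,0,0]},{"gripper":85,"travel":[30,-50,0],"twist":[0,0,0]},{"gripper":85,"travel":[0,0,0],"twist":[0,0,0.106]},{"gripper":85,"travel":[0,0,0],"twist":[0,0,0.106]},{"gripper":85,"travel":[0,0,0],"twist":[0,0,0]}]'
python3 - <<'E'
from h import *
np.save("w2.npy",bot.calibration("wrist"));im=bot.camera("wrist"); cv2.imwrite("pics/w2.png",im[:,:,::-1])
E
python3 -m crank '[{"gripper":85,"travel":[0,-50,0],"twist":[0,0,0]},{"gripper":85,"travel":[0,-50,0],"twist":[0,0,0]},{"gripper":85,"travel":[0,-20,0],"twist":[0,0,0]},{"gripper":85,"travel":[0,0,0],"twist":[0,0,0]}]'
python3 - <<'E'
from h import *
np.save("w3.npy",bot.calibration("wrist"));im=bot.camera("wrist"); cv2.imwrite("pics/w3.png",im[:,:,::-1])
a=cv2.imread("pics/w2.png")[:300];b=im[:300,:,::-1]
cv2.imwrite("pics/w23.png",cv2.resize(np.vstack([a,b]),None,fx=1,fy=1))
E
```

```text
time: 1.9
ee_pos: [0.5087, -0.184, 0.2312]
tcp_rot: [-180.0, 0.0, -6.8]
wrist_force: [-0.2, -0.1, -0.7]
opening: 0.0851
grasp_force: 0.0
time: 2.45
ee_pos: [0.5234, -0.0638, 0.2313]
tcp_rot: [-180.0, -0.0, -6.7]
wrist_force: [0.1, 0.3, 0.2]
opening: 0.0851
grasp_force: 0.0
```

View pics/w23.png

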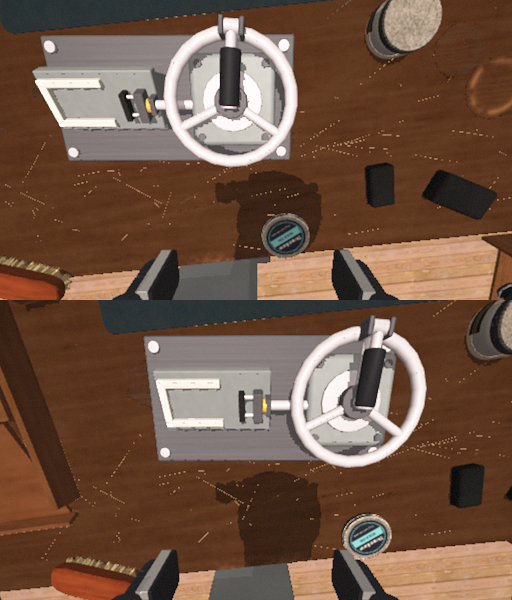

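Two wrist views. In the upper one (w2) the clamp screws are at (50,46), (285,45), (73,152) and (281,152), the wheel centre is about (231,94), and the handle pivot is on the far side at (231,27) with the handle folded towards the robot. The white U of the pocket walls is at (40-115, 80-127). In w3 the U is at (155-222, 75-125) and the wheel centre about (358,98). Next I'll measure them.

```bash
python3 - <<'E'
from h import *
W=[Cam("wrist",np.load(f"w{i}.npy",allow_pickle=True).item()) for i in (2,3)]
I=[cv2.imread(f"pics/w{i}.png") for i in (2,3)]
def blobs(im,t):
    return cv2.connectedComponentsWithStats((im.min(2)>t).astype(np.uint8))
sc=[[(50,46),(73,152),(285,45),(281,152)],[(153,47),(165,153)]]
S=[]
for v in (0,1):
    k,l,st,ce=blobs(I[v],185)
    for p in sc[v]:
        w=l[p[1]-5:p[1]+6,p[0]-5:p[0]+6]; ids=np.bincount(w[w>0]) if (w>0).any() else []
        c=ce[ids.argmax()] if len(ids) else p
        print(v,p,np.round(c,1),np.round(W[v].plane(c,.014)*1000,1))
    # U component: largest bright comp in pocket window
    x0,x1=((30,125),(148,230))[v]
    sub=(I[v][68:135,x0:x1].min(2)>195).astype(np.uint8); n,l2,s2,c2=cv2.connectedComponentsWithStats(sub)
    j=1+s2[1:,4].argmax(); cn=cv2.findContours((l2==j).astype(np.uint8),0,1)[0]; cn=max(cn,key=len)
    print("U",s2[j],[(int(a+x0),int(b+68)) for a,b in cv2.approxPolyDP(cn,2.5,True)[:,0]])
    # wheel: outer contour of largest bright comp
    k,l,st,ce=blobs(I[v],150); 
    cs,_=cv2.findContours((I[v].min(2)>170).astype(np.uint8),0,1)
    c=max([c for c in cs if cv2.boundingRect(c)[1]+cv2.boundingRect(c)[3]<220],key=lambda c:cv2.boundingRect(c)[2]*cv2.boundingRect(c)[3]); print("wheel bb",cv2.boundingRect(c))
    h=cv2.convexHull(c)[:,0].astype(float)
    P=np.array([W[v].plane(p,.098)[:2]*1000 for p in h]); 
    from scipy.optimize import least_squares
    r=least_squares(lambda q:np.hypot(*(P-q[:2]).T)-q[2],[595,-173,64],loss="soft_l1"); print("wheel",r.x)
    print("handle end/pivot", [np.round(W[v].plane(p,.118)*1000,1) for p in ([(231,27),(230,106)],[(379,27),(366,108)])[v]])
o=[cv2.resize(I[0][60:165,25:175],None,fx=5,fy=5,interpolation=2)];cv2.imwrite("pics/U.png",o[0])
E
```

```text
0 (50, 46) [49. 46.] [682.3  40.8  14. ]
0 (73, 152) [ 72.7 152. ] [557.5  55.   14. ]
0 (285, 45) [232.1  99.6] [ 597.6 -165.8   14. ]
0 (281, 152) [232.1  99.6] [ 597.6 -165.8   14. ]
U [   5   10   81   49 1224] [(115, 126), (114, 118), (63, 120), (45, 88), (98, 87), (98, 78), (35, 80), (60, 126)]
wheel bb (155, 26, 142, 140)
wheel [ 595.33584984 -171.54706454   64.84658813]
handle end/pivot [array([ 651.8, -181.2,  118. ]), array([ 590.6, -171.2,  118. ])]
1 (153, 47) [152.9  46.1] [682.4  39.2  14. ]
1 (165, 153) [164.6 152.1] [557.5  53.5  14. ]
U [   8   11   67   48 1231] [(156, 80), (167, 126), (222, 126), (222, 118), (172, 120), (164, 90), (166, 87), (218, 87), (218, 79)]
wheel bb (292, 27, 134, 140)
wheel [ 595.19556881 -172.30713476   63.89432895]
handle end/pivot [array([ 652.5, -182.3,  118. ]), array([ 589.4, -172.7,  118. ])]
```

View pics/U.png

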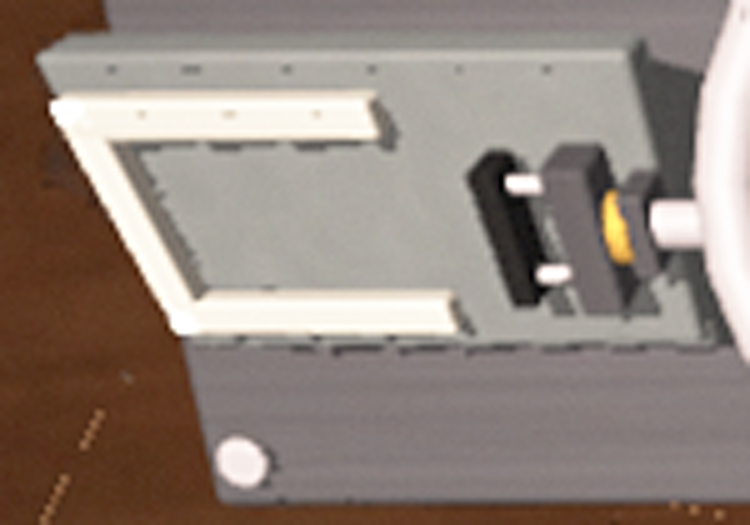

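Now a closer look straight above the pocket.

```bash
python3 -m crank '[{"gripper":85,"travel":[0,-50,0],"twist":[0,0,0]},{"gripper":85,"travel":[0,-10,50],"twist":[0,0,0]},{"gripper":85,"travel":[0,0,50],"twist":[0,0,0]},{"gripper":85,"travel":[0,0,0],"twist":[0,0,0]},{"gripper":85,"travel":[0,0,0],"twist":[0,0,0]}]'
python3 - <<'E'
from h import *
np.save("w4.npy",bot.calibration("wrist"));im=bot.camera("wrist"); cv2.imwrite("pics/w4.png",im[:,:,::-1])
cv2.imwrite("pics/w4c.png",cv2.resize(im[:260,:,::-1],None,fx=1.5,fy=1.5,interpolation=2))
E
```

```text
time: 3.12
ee_pos: [0.5286, -0.0338, 0.1336]
tcp_rot: [-178.7, -0.1, -4.3]
wrist_force: [0.3, 0.4, -0.0]
opening: 0.0847
grasp_force: 0.0
```

View pics/w4c.png

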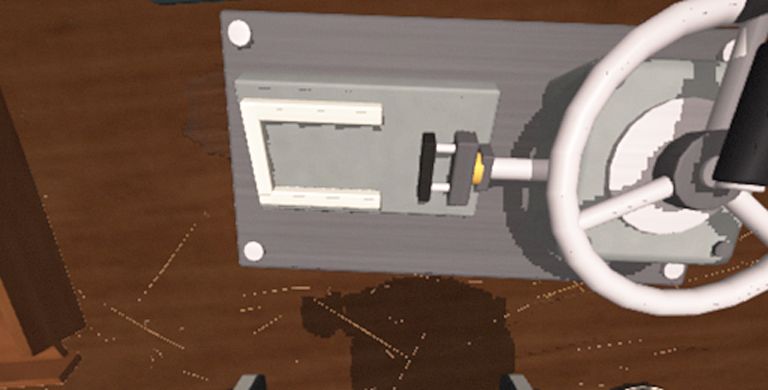

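The pocket U spans (240-382, 98-208) in the 1.5x crop, and the screws are at (238,33) and (253,251). The tool reports a slight unwanted turn, so I'll check the joints and take the measurement.

```bash
cat > pk.py <<'E'
from h import *
def pocket(W,im,win,t=195):
    x0,x1,y0,y1=win
    sub=(im[y0:y1,x0:x1].min(2)>t).astype(np.uint8); n,l2,s2,_=cv2.connectedComponentsWithStats(sub)
    j=1+s2[1:,4].argmax(); ps=np.argwhere(l2==j)[:,::-1]+[x0,y0]
    s=ps.sum(1);d=ps[:,0]-ps[:,1]
    # fit outer edges by border pixels: use hull approx quad
    h=cv2.convexHull(ps.astype(np.int32)); e=1.
    while True:
        q=cv2.approxPolyDP(h,e,True)[:,0]
        if len(q)<=4: break
        e+=.3
    q=q.astype(float); c=q.mean(0); q+= .5*np.sign(q-c)
    key=[((1,1),(26,38)),((1,-1),(26,-26)),((-1,1),(-26,38)),((-1,-1),(-26,-26))]
    a=np.radians(25); src=[];dst=[];px=[]
    for (u,v),(X,Y) in key:
        p=min(q,key=lambda p:(p-c)@[v,u]*1.0)  # u=+1: top of image (small row); v=+1: left
        z=62+X*np.sin(a)+7*np.cos(a); dst.append(W.plane(p,z/1000)[:2]*1000); src.append([X*np.cos(a)-7*np.sin(a),Y]); px.append(p)
    src=np.array(src);dst=np.array(dst)
    A=src-src.mean(0);B=dst-dst.mean(0)
    psi=np.arctan2((A[:,0]*B[:,1]-A[:,1]*B[:,0]).sum(),(A*B).sum())
    R=np.array([[np.cos(psi),-np.sin(psi)],[np.sin(psi),np.cos(psi)]])
    o=dst.mean(0)-R@src.mean(0)
    print("px",np.round(px,1).tolist(),"pocket",np.round(o,1),"yaw",round(np.degrees(psi),2),"res",np.round(dst-(src@R.T+o),1).tolist())
    return o,psi
E
python3 - <<'E'
from pk import *
for i,w in ((2,(30,125,68,135)),(3,(148,230,68,135)),(4,(155,260,60,142))):
    pocket(Cam("wrist",np.load(f"w{i}.npy",allow_pickle=True).item()),cv2.imread(f"pics/w{i}.png"),w)
W=Cam("wrist",np.load("w4.npy",allow_pickle=True).item())
for p in ((238,33),(253,251),(674,270)): print(W.plane((p[0]/1.5,p[1]/1.5),.014))
o=bot.get_obs(); print(o["q"],o["qd"],o["ee_pos"],o["tcp_rot"])
E
```

```text
px [[34.5, 79.5], [98.5, 77.5], [59.5, 126.5], [115.5, 126.5]] pocket [613.9 -11.2] yaw -6.83 res [[-0.2, -0.3], [1.6, -1.3], [-0.7, 0.7], [-0.6, 0.9]]
px [[155.5, 79.5], [218.5, 78.5], [166.5, 126.5], [222.5, 126.5]] pocket [614.1 -11.5] yaw -6.61 res [[0.0, -0.6], [1.0, -0.1], [-0.5, 0.3], [-0.5, 0.4]]
px [[161.5, 65.5], [253.5, 69.5], [172.5, 134.5], [251.5, 138.5]] pocket [614.2 -11.6] yaw -7.27 res [[-0.1, -1.5], [0.9, 0.7], [-0.6, 0.2], [-0.2, 0.6]]
[0.68215235 0.03960646 0.014     ]
[0.55678047 0.05342706 0.014     ]
[ 0.52485039 -0.22416923  0.014     ]
[ -4.38313831   1.23311922  -4.57628108  84.02306594   1.33921292
 179.91706648] [ 0.01413808 -0.27198885  0.26179752 -0.34115571 -0.03220345  0.09234411] [ 0.52904398 -0.03387068  0.1341843 ] [-1.78661031e+02 -1.69471875e-01 -4.30022708e+00]
```

Joint 6 reached its 180° limit there; reading back, yaw = q1 - q6 + 180. Pocket origin is (614.1,-11.4,62) mm with yaw -6.7°, wheel axis is (595.3,-172). I'll grasp at yaw 5 and place at yaw 83, which keeps joint 6 well in range. Going to the block now.

```bash
python3 -m crank '[{"gripper":85,"travel":[-10,40,-30],"twist":[0,0,0]},{"gripper":85,"travel":[-6,50,0],"twist":[0,0,0]},{"gripper":85,"travel":[-6,50,0],"twist":[0,0,0]},{"gripper":85,"travel":[-6,50,0],"twist":[0,0,0]},{"gripper":85,"travel":[-6,50,0],"twist":[0,0,0]},{"gripper":85,"travel":[-6,50,0],"twist":[0,0,0]},{"gripper":85,"travel":[-3,33,0],"twist":[0,0,0]},{"gripper":85,"travel":[0,0,30],"twist":[0,0,-0.16]},{"gripper":85,"travel":[0,0,0],"twist":[0,0,0]},{"gripper":85,"travel":[0,0,0],"twist":[0,0,0]}]'
python3 -c "
from h import *
o=bot.get_obs();print(o['ee_pos'],o['tcp_rot'],o['q'])"
```

```text
time: 4.42
ee_pos: [0.4614, -0.3526, 0.1262]
tcp_rot: [-178.8, -0.3, 4.7]
wrist_force: [-0.3, -1.2, -0.7]
opening: 0.0852
grasp_force: 0.0
[ 0.46143056 -0.35261277  0.12616311] [-178.76831937   -0.28707969    4.69924505] [-37.92620163   8.99611939   2.86161509  84.48847376   1.1006295
 137.36548371]
```

```bash
python3 -m crank '[{"gripper":65,"travel":[0.6,0.5,0],"twist":[-0.0215,-0.005,-0.0045]},{"gripper":65,"travel":[0,0,45],"twist":[0,0,0]},{"gripper":65,"travel":[0,0,45],"twist":[0,0,0]},{"gripper":65,"travel":[0,0,28],"twist":[0,0,0]},{"gripper":65,"travel":[0,0,0],"twist":[0,0,0]},{"gripper":20,"travel":[0,0,0],"twist":[0,0,0]},{"gripper":20,"travel":[0,0,0],"twist":[0,0,0]},{"gripper":20,"travel":[0,0,0],"twist":[0,0,0]},{"gripper":20,"travel":[0,0,0],"twist":[0,0,0]},{"gripper":20,"travel":[0,0,0],"twist":[0,0,0]}]' 25
python3 -c "
from h import *
o=bot.get_obs();print(o['ee_pos'],o['tcp_rot'],o['q'])"
```

```text
time: 5.68
ee_pos: [0.4623, -0.3534, 0.0083]
tcp_rot: [180.0, -0.1, 5.1]
wrist_force: [-0.7, 0.5, 7.4]
opening: 0.0313
grasp_force: 25.5
[ 0.4622951  -0.35344086  0.00828717] [ 1.79955883e+02 -6.12947754e-02  5.11261971e+00] [-3.74035453e+01  1.08577553e+01 -8.16745282e+00  7.08997985e+01
  8.90514583e-03  1.37483864e+02]
```

Grasped: opening 31.3 mm, pad force 25 N. Lifting, and working out the turn.

```bash
cat > goal.py <<'E'
from h import *
from scipy.spatial.transform import Rotation as Ro
PO=np.array([614.1,-11.4,62.]);PSI=-6.7
Rp=Ro.from_euler("z",PSI,degrees=True)*Ro.from_euler("y",-25,degrees=True)
def state():
    o=bot.get_obs(); return o["ee_pos"]*1000,Ro.from_euler("xyz",o["tcp_rot"],degrees=True),o
def to(Pt,Rt):
    p,R,o=state()
    print("tcp",np.round(p,1),"travel in current axes",np.round(R.inv().apply(Pt-p),1),"in target axes",np.round(Rt.inv().apply(Pt-p),1),"rotvec",np.round((R.inv()*Rt).as_rotvec(),4),"F",np.round(o["wrist_force"],1),"q",np.round(o["q"]),"open",round(o["opening"]*1e3,1),"g",round(float(o["grasp_force"]),1))
Rplace=Rp*Ro.from_matrix(np.array([[0,1,0],[1,0,0],[0,0,-1]]).T)
def place(x,y,z): return PO+Rp.apply([x,y,z]),Rplace
E
python3 -m crank '[{"gripper":20,"travel":[0,0,-20],"twist":[0,0,0]},{"gripper":20,"travel":[0,0,-50],"twist":[0,0,0]},{"gripper":20,"travel":[0,0,-50],"twist":[0,0,0]},{"gripper":20,"travel":[0,0,-50],"twist":[0,0,0]},{"gripper":20,"travel":[0,0,0],"twist":[0,0,0]}]'
python3 -c "
from goal import *
print(Rplace.as_matrix().round(2)); to(*place(0,-6,58))"
```

```text
time: 6.3
ee_pos: [0.463, -0.3541, 0.1815]
tcp_rot: [179.8, -0.3, 5.1]
wrist_force: [0.4, 0.1, 0.1]
opening: 0.0317
grasp_force: 25.0
[[ 0.12  0.9   0.42]
 [ 0.99 -0.11 -0.05]
 [ 0.    0.42 -0.91]]
tcp [ 463.  -354.1  181.5] travel in current axes [ 155.5 -327.3   66.2] in target axes [352.   49.3  96.8] rotvec [-0.3595  0.2964 -1.3414] F [0.4 0.1 0.1] q [-37.   8.   8.  90.  -0. 137.] open 31.7 g 25.0
```

```bash
python3 -m crank '[{"gripper":20,"travel":[0,0,0],"twist":[-0.045,0.037,-0.1677]},{"gripper":20,"travel":[0,0,0],"twist":[-0.045,0.037,-0.1677]},{"gripper":20,"travel":[0,0,0],"twist":[-0.045,0.037,-0.1677]},{"gripper":20,"travel":[0,0,0],"twist":[-0.045,0.037,-0.1677]},{"gripper":20,"travel":[0,0,0],"twist":[-0.045,0.037,-0.1677]},{"gripper":20,"travel":[0,0,0],"twist":[-0.045,0.037,-0.1677]},{"gripper":20,"travel":[0,0,0],"twist":[-0.045,0.037,-0.1677]},{"gripper":20,"travel":[0,0,0],"twist":[-0.045,0.037,-0.1677]},{"gripper":20,"travel":[0,0,0],"twist":[0,0,0]}]'
python3 -c "
from goal import *
to(*place(0,-6,58))"
python3 -m crank '[{"gripper":20,"travel":[50,0,0],"twist":[0,0,0]},{"gripper":20,"travel":[50,0,0],"twist":[0,0,0]},{"gripper":20,"travel":[50,0,0],"twist":[0,0,0]},{"gripper":20,"travel":[50,0,0],"twist":[0,0,0]},{"gripper":20,"travel":[50,0,0],"twist":[0,0,0]},{"gripper":20,"travel":[50,0,0],"twist":[0,0,0]},{"gripper":20,"travel":[50,0,0],"twist":[0,0,0]},{"gripper":20,"travel":[0,0,0],"twist":[0,0,0]},{"gripper":20,"travel":[0,0,0],"twist":[0,0,0]}]'
python3 -c "
from goal import *
to(*place(0,-6,58))"
```

```text
time: 7.42
ee_pos: [0.4606, -0.3531, 0.1752]
tcp_rot: [155.5, -0.3, 83.2]
wrist_force: [-1.3, -0.7, -0.6]
opening: 0.0314
grasp_force: 25.0
tcp [ 460.6 -353.1  175.2] travel in current axes [351.2  53.6  92.9] in target axes [351.2  54.2  92.2] rotvec [-0.008  -0.0031 -0.0039] F [-1.3 -0.7 -0.6] q [-45. -12. -16.  66.  15.  55.] open 31.4 g 25.0
time: 8.55
ee_pos: [0.5022, -0.0051, 0.1772]
tcp_rot: [155.4, -0.2, 83.2]
wrist_force: [0.6, 0.1, -0.7]
opening: 0.0315
grasp_force: 25.1
tcp [502.2  -5.1 177.2] travel in current axes [ 0.7 53.4 93.3] in target axes [ 0.8 52.7 93.7] rotvec [-0.0073 -0.0029 -0.0027] F [ 0.6  0.1 -0.7] q [  1. -28. -28.  66.  -3.  97.] open 31.5 g 25.1
```

```bash
python3 -m crank '[{"gripper":20,"travel":[0.7,26,0],"twist":[-0.0073,-0.0029,-0.0027]},{"gripper":20,"travel":[0,27,0],"twist":[0,0,0]},{"gripper":20,"travel":[0,0,45],"twist":[0,0,0]},{"gripper":20,"travel":[0,0,45],"twist":[0,0,0]},{"gripper":20,"travel":[0,0,31],"twist":[0,0,0]},{"gripper":20,"travel":[0,0,0],"twist":[0,0,0]},{"gripper":20,"travel":[0,0,0],"twist":[0,0,0]}]'
python3 - <<'E'
from goal import *
to(*place(0,-6,8.3))
np.save("w5.npy",bot.calibration("wrist"));im=bot.camera("wrist"); cv2.imwrite("pics/w5.png",im[:,:,::-1])
C=Cam("side");im2=bot.camera("side");u,v=C.proj(PO/1000).astype(int);a=im2[v-55:v+45,u-65:u+65,::-1]
b=cv2.resize(a,None,fx=3,fy=3,interpolation=2);o=np.zeros((384,512+390,3),np.uint8);o[:,:512]=im[:,:,::-1];o[:300,512:]=b
cv2.imwrite("pics/hov.png",cv2.resize(o,None,fx=.88,fy=.88))
C=Cam("wrist")
for n,P in dict(TL=(26,38,7),BL=(-26,38,7),TLi=(18,30,7),BLi=(-18,30,7)).items(): print(n,C.proj((PO+Rp.apply(P))/1000))
p,R,_=state()
for d in ((29,16),(29,-16)): print("blk",C.proj((p+R.apply([d[0],d[1],8.3]))/1000), C.proj((p+R.apply([d[0],d[1],8.3-22]))/1000))
E
```

```text
time: 9.43
ee_pos: [0.6011, -0.0171, 0.0912]
tcp_rot: [154.9, -0.0, 83.3]
wrist_force: [-0.2, -0.4, -0.1]
opening: 0.0313
grasp_force: 25.1
tcp [601.1 -17.1  91.2] travel in current axes [ 1.2 -1.3 23.3] in target axes [ 1.2 -1.3 23.3] rotvec [ 0.0013  0.0003 -0.0007] F [-0.2 -0.4 -0.1] q [ -0. -13. -27.  51.  -3.  96.] open 31.3 g 25.1
TL [292.81247229 167.54488274]
BL [211.47767845 167.51351438]
TLi [279.92117025 179.61400275]
BLi [224.4438321 179.5999911]
blk [281.87028977 199.59428952] [285.82105503 213.82439685]
blk [228.47752984 199.54825099] [224.60126563 213.77242971]
```

View pics/hov.png

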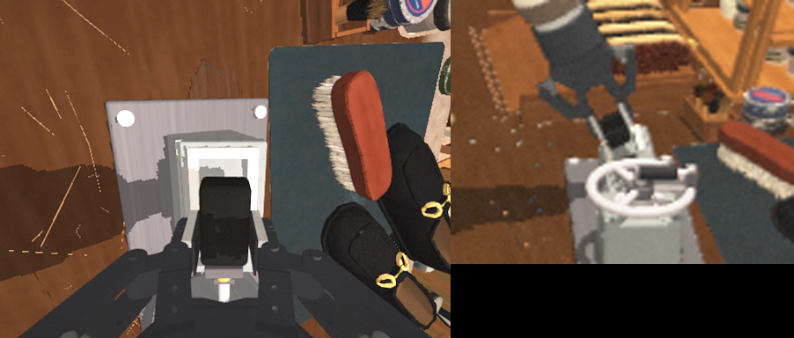

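The wrist view shows the block held over the pocket, with the white left wall at full-res columns about 212-300 and the block at 228-285 directly behind it. The side view shows it tilted to match. Next I'll measure the block against the walls in this picture.

```bash
python3 - <<'E'
from h import *
im=cv2.imread("pics/w5.png")
for r in (164,168,172,178,184,190,196,202,206,210,214,220,226):
    row=im[r].min(1).astype(int); g=np.abs(np.diff(row)); e=[(int(i),int(row[i]),int(row[i+1])) for i in np.where(g>25)[0] if 195<i<310]; print(r,e)
E
```

```text
164 [(198, 113, 164), (203, 142, 173), (204, 173, 216), (302, 235, 165), (303, 165, 39)]
168 [(203, 129, 158), (204, 158, 206), (207, 231, 188), (208, 188, 145), (210, 147, 176), (302, 230, 153), (303, 153, 35)]
172 [(199, 112, 218), (201, 199, 138), (204, 152, 196), (208, 229, 186), (209, 186, 143), (211, 144, 171), (212, 171, 255), (294, 251, 223), (301, 230, 195), (302, 195, 109), (303, 109, 37)]
178 [(204, 145, 177), (212, 134, 240), (301, 235, 169), (302, 169, 45)]
184 [(204, 127, 157), (205, 157, 207), (207, 212, 172), (208, 172, 146), (212, 141, 225), (213, 225, 255), (225, 252, 221), (273, 232, 192), (274, 192, 146), (280, 145, 189), (281, 189, 251), (293, 251, 222), (301, 231, 157), (302, 157, 31)]
190 [(213, 173, 255), (225, 255, 193), (226, 193, 141), (235, 146, 172), (236, 172, 218), (247, 192, 164), (248, 164, 138), (249, 138, 202), (250, 202, 229), (274, 219, 171), (280, 143, 203), (281, 203, 255), (293, 252, 222), (300, 230, 197), (301, 197, 108), (302, 108, 31)]
196 [(213, 140, 194), (214, 194, 225), (224, 219, 186), (225, 186, 151), (254, 141, 206), (274, 232, 192), 
[... 314 characters left out ...]
139, 96), (228, 96, 31), (282, 48, 255), (292, 251, 221), (299, 231, 203), (300, 203, 114), (301, 114, 32)]
210 [(214, 157, 202), (225, 218, 171), (226, 171, 85), (227, 85, 17), (283, 13, 251), (292, 253, 221), (299, 233, 185), (300, 185, 88), (301, 88, 39), (305, 40, 84)]
214 [(214, 140, 194), (215, 194, 225), (225, 210, 124), (226, 124, 15), (284, 16, 253), (292, 253, 225), (299, 236, 174), (300, 174, 54), (305, 40, 81)]
220 [(214, 146, 193), (215, 193, 224), (224, 228, 176), (225, 176, 73), (226, 73, 23), (284, 26, 157), (285, 157, 255), (299, 235, 164), (300, 164, 35)]
226 [(215, 162, 207), (225, 200, 113), (226, 113, 14), (284, 24, 231), (298, 234, 203), (299, 203, 114), (300, 114, 38)]
```

Walls sit about 1 px (0.6 mm) uphill of the estimate and the block matches its prediction, so I'll shift by -0.7 mm in y and lower.

```bash
python3 -m crank '[{"gripper":20,"travel":[0,-0.7,8],"twist":[0,0,0]},{"gripper":20,"travel":[0,0,8],"twist":[0,0,0]},{"gripper":20,"travel":[0,0,4],"twist":[0,0,0]},{"gripper":20,"travel":[0,0,0],"twist":[0,0,0]},{"gripper":20,"travel":[0,0,0],"twist":[0,0,0]}]'
python3 -c "
from goal import *
to(*place(0,-6,8.3))"
python3 -m crank '[{"gripper":20,"travel":[0,0,1.5],"twist":[0,0,0]},{"gripper":20,"travel":[0,0,1],"twist":[0,0,0]},{"gripper":20,"travel":[0,0,0],"twist":[0,0,0]},{"gripper":20,"travel":[0,0,0],"twist":[0,0,0]}]'
python3 -c "
from goal import *
to(*place(0,-6,8.3))"
```

```text
time: 10.15
ee_pos: [0.6088, -0.017, 0.0716]
tcp_rot: [155.0, 0.0, 83.4]
wrist_force: [-0.3, -0.4, -0.9]
opening: 0.0313
grasp_force: 25.1
tcp [608.8 -17.   71.6] travel in current axes [0.2 0.1 2.3] in target axes [0.2 0.1 2.3] rotvec [ 0.0004 -0.0006  0.0015] F [-0.3 -0.4 -0.9] q [ -0. -11. -27.  49.  -3.  96.] open 31.3 g 25.1
time: 10.65
ee_pos: [0.6098, -0.0171, 0.0693]
tcp_rot: [155.0, 0.0, 83.4]
wrist_force: [-1.5, 0.5, 1.1]
opening: 0.0312
grasp_force: 25.3
tcp [609.8 -17.1  69.3] travel in current axes [ 0.2  0.2 -0.1] in target axes [ 0.2  0.2 -0.1] rotvec [ 0.0005 -0.0005  0.0014] F [-1.5  0.5  1.1] q [ -0. -11. -27.  48.  -3.  96.] open 31.2 g 25.3
```

```bash
python3 -m crank '[{"gripper":20,"travel":[0,0,0.8],"twist":[0,0,0]},{"gripper":20,"travel":[0,0,0],"twist":[0,0,0]},{"gripper":20,"travel":[0,0,0],"twist":[0,0,0]}]'
python3 -m crank '[{"gripper":34,"travel":[0,0,0],"twist":[0,0,0]},{"gripper":40,"travel":[0,0,0],"twist":[0,0,0]},{"gripper":44,"travel":[0,0,0],"twist":[0,0,0]},{"gripper":44,"travel":[0,0,-10],"twist":[0,0,0]},{"gripper":44,"travel":[0,0,-25],"twist":[0,0,0]},{"gripper":44,"travel":[0,0,-45],"twist":[0,0,0]},{"gripper":44,"travel":[0,0,-45],"twist":[0,0,0]},{"gripper":44,"travel":[0,0,0],"twist":[0,0,0]},{"gripper":44,"travel":[0,0,0],"twist":[0,0,0]}]'
python3 - <<'E'
from goal import *
to(*place(0,-6,8.3))
np.save("w6.npy",bot.calibration("wrist"));im=bot.camera("wrist"); cv2.imwrite("pics/w6.png",im[:,:,::-1])
C=Cam("scene");im2=bot.camera("scene");u,v=C.proj(PO/1000).astype(int);b=cv2.resize(im2[v-40:v+40,u-40:u+60,::-1],None,fx=2.8,fy=2.8,interpolation=2)
o=np.zeros((384,792,3),np.uint8);o[:,:512]=im[:,:,::-1];o[:b.shape[0],512:512+280]=b[:,:280];cv2.imwrite("pics/rel.png",o)
C=Cam("wrist")
for z in (0,22):
  for X,Y in ((16,29),(16,-29),(-16,-29),(-16,29)): print("expected",z,np.round(C.proj((PO+Rp.apply([X+.6,Y-6,z]))/1000),1))
E
```

```text
time: 11.02
ee_pos: [0.6099, -0.0172, 0.0693]
tcp_rot: [155.0, 0.0, 83.4]
wrist_force: [-11.1, 0.4, 9.6]
opening: 0.0316
grasp_force: 26.6
time: 12.15
ee_pos: [0.5575, -0.0111, 0.1817]
tcp_rot: [155.0, 0.0, 83.4]
wrist_force: [-0.9, -0.2, -0.4]
opening: 0.0438
grasp_force: 0.0
tcp [557.5 -11.1 181.7] travel in current axes [  0.2   0.3 124. ] in target axes [  0.3   0.4 124. ] rotvec [ 0.0005 -0.0005  0.0014] F [-0.9 -0.2 -0.4] q [  0. -20. -22.  63.  -3.  96.] open 43.8 g 0.0
expected 0 [272.7 158.9]
expected 0 [271.5 211.3]
expected 0 [242.3 211.2]
expected 0 [241.6 158.8]
expected 22 [274.1 163.4]
expected 22 [272.7 219.4]
expected 22 [241.3 219.3]
expected 22 [240.5 163.3]
```

View pics/rel.png

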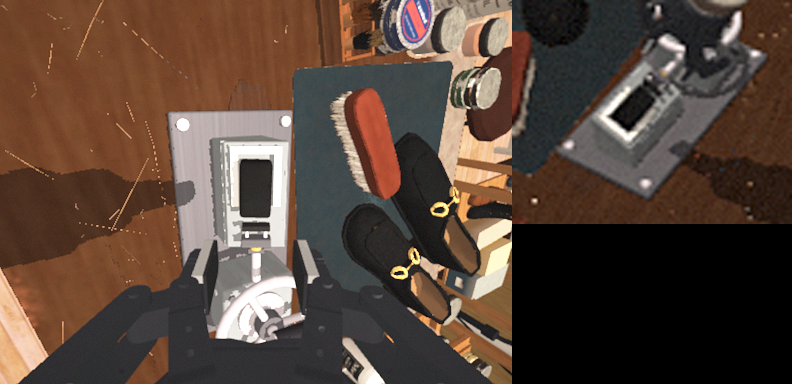

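The block lies in the pocket at columns 240-272, rows 160-217, square between the walls and matching the predicted outline. The brush is untouched.

Next is the handle: pivot at (653,-181.6,118), pointing at -9.5°. I'll grip the sleeve 48 mm from the pivot with the tool pointing down at yaw 170.5, so joint 6 stays near 0, and keep that orientation for the swing and the crank.

```bash
cat >> goal.py <<'E'
HUB=np.array([595.8,-171.9]);PHI=np.radians(-9.5)
rh=np.array([np.cos(PHI),np.sin(PHI),0]);PIV=np.r_[HUB,118]+58*rh
Rc=Ro.from_euler("xyz",[180,0,170.5],degrees=True)
def arc(th,s=48,off=-9.5): return PIV+s*(-np.cos(th)*rh+np.sin(th)*np.array([0,0,1]))+[0,0,off]
E
python3 -c "
from goal import *
to(arc(0)+[0,0,80],Rc)"
```

```text
tcp [557.2 -11.1 180.3] travel in current axes [-155.8   64.    20.8] in target axes [ -74.6 -152.2   -8.2] rotvec [ 0.3468  0.3303 -1.4944] F [ 0.2 -0.1  0.1] q [  0. -20. -22.  63.  -3.  96.] open 43.8 g 0.0
```

```bash
python3 -m crank '[{"gripper":44,"travel":[0,0,-20],"twist":[0.0385,0.0367,-0.166]},{"gripper":44,"travel":[0,0,0],"twist":[0.0385,0.0367,-0.166]},{"gripper":44,"travel":[0,0,0],"twist":[0.0385,0.0367,-0.166]},{"gripper":44,"travel":[0,0,0],"twist":[0.0385,0.0367,-0.166]},{"gripper":44,"travel":[0,0,0],"twist":[0.0385,0.0367,-0.166]},{"gripper":44,"travel":[0,0,0],"twist":[0.0385,0.0367,-0.166]},{"gripper":44,"travel":[0,0,0],"twist":[0.0385,0.0367,-0.166]},{"gripper":44,"travel":[0,0,0],"twist":[0.0385,0.0367,-0.166]},{"gripper":44,"travel":[0,0,0],"twist":[0.0385,0.0367,-0.166]},{"gripper":44,"travel":[0,0,0],"twist":[0,0,0]},{"gripper":44,"travel":[0,0,0],"twist":[0,0,0]}]'
python3 -c "
from goal import *
to(arc(0)+[0,0,80],Rc)"
```

```text
time: 13.62
ee_pos: [0.5491, -0.0101, 0.199]
tcp_rot: [179.9, 0.1, 170.3]
wrist_force: [0.2, 0.4, 0.0]
opening: 0.0442
grasp_force: 0.0
tcp [549.1 -10.1 199. ] travel in current axes [ -83.3 -151.6   10.5] in target axes [ -82.8 -151.9   10.5] rotvec [ 0.0011  0.0015 -0.0039] F [0.2 0.4 0. ] q [-1.  4.  6. 91.  0.  9.] open 44.2 g 0.0
```

```bash
python3 -m crank '[{"gripper":44,"travel":[-21,-38,3],"twist":[0,0,-0.004]},{"gripper":44,"travel":[-21,-38,3],"twist":[0,0,0]},{"gripper":44,"travel":[-21,-38,3],"twist":[0,0,0]},{"gripper":44,"travel":[-20,-38,1.5],"twist":[0,0,0]},{"gripper":44,"travel":[0,0,0],"twist":[0,0,0]},{"gripper":44,"travel":[0,0,0],"twist":[0,0,0]}]'
python3 - <<'E'
from goal import *
to(arc(0),Rc)
im=bot.camera("wrist"); cv2.imwrite("pics/w7.png",im[:,:,::-1]); np.save("w7.npy",bot.calibration("wrist")); W=Cam("wrist")
print("pred pivot,end,hub",[np.round(W.proj(P/1000),1) for P in (PIV,arc(0,64,0),np.r_[HUB,98])])
# dark sleeve axis in the window
for P in [arc(0,s,9) for s in (20,30,40,50,60)]: print(np.round(W.proj(P/1000),1))
E
```

```text
time: 14.38
ee_pos: [0.606, -0.1735, 0.1895]
tcp_rot: [179.9, 0.1, 170.6]
wrist_force: [-0.6, 0.7, 0.2]
opening: 0.044
grasp_force: 0.0
tcp [ 606.  -173.5  189.5] travel in current axes [ 0.5 -0.2 81. ] in target axes [ 0.3 -0.1 81. ] rotvec [0.001  0.0022 0.0016] F [-0.6  0.7  0.2] q [-16.  15.  17.  92.   0.  -7.] open 44.0 g 0.0
pred pivot,end,hub [array([254. , 256.2]), array([254.2, 189.4]), array([254.2, 188.9])]
[254.1 241.5]
[254.1 230.9]
[254.1 220.1]
[254.1 209. ]
[254.2 197.5]
```

View pics/w7.png

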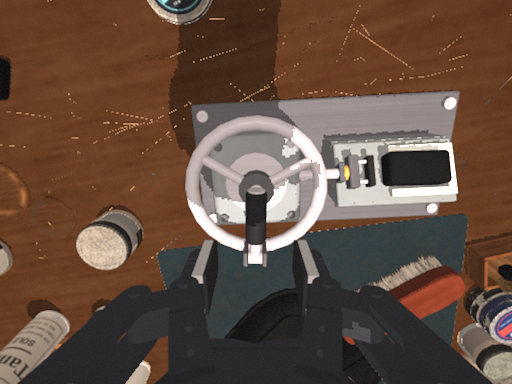

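The sleeve runs from (256,190) to (256,245) with the pivot at (256,256), centred between the fingers as predicted. The block sits square in the pocket at (382-450, 150-186). I've used all ten picture views, so from here I go by numbers. Now down and grip.

```bash
python3 -m crank '[{"gripper":44,"travel":[0,0,40],"twist":[0,0,0]},{"gripper":44,"travel":[0,0,30],"twist":[0,0,0]},{"gripper":44,"travel":[0,0,10.5],"twist":[0,0,0]},{"gripper":44,"travel":[0,0,0],"twist":[0,0,0]},{"gripper":10,"travel":[0,0,0],"twist":[0,0,0]},{"gripper":10,"travel":[0,0,0],"twist":[0,0,0]},{"gripper":10,"travel":[0,0,0],"twist":[0,0,0]},{"gripper":10,"travel":[0,0,0],"twist":[0,0,0]}]' 20
python3 -c "
from goal import *
to(arc(0),Rc)
a=[arc(t) for t in np.radians(np.arange(0,91,7.5))]
print(np.round([Rc.inv().apply(q-p) for p,q in zip(a,a[1:])],1).tolist())"
```

```text
time: 15.42
ee_pos: [0.6072, -0.1734, 0.1103]
tcp_rot: [179.9, 0.2, 170.7]
wrist_force: [0.7, 3.8, 6.0]
opening: 0.0172
grasp_force: 21.7
tcp [ 607.2 -173.4  110.3] travel in current axes [ 1.5 -0.4  1.8] in target axes [ 1.5 -0.4  1.8] rotvec [0.0011 0.0042 0.0038] F [0.7 3.8 6. ] q [-16.  15.   8.  83.   0.  -7.] open 17.2 g 21.7
[[-0.4, -0.0, -6.3], [-1.2, -0.0, -6.2], [-2.0, -0.0, -5.9], [-2.8, 0.0, -5.6], [-3.5, 0.0, -5.2], [-4.1, -0.0, -4.7], [-4.7, 0.0, -4.1], [-5.2, -0.0, -3.5], [-5.6, 0.0, -2.8], [-5.9, 0.0, -2.0], [-6.2, -0.0, -1.2], [-6.3, -0.0, -0.4]]
```

```bash
python3 -m crank '[{"gripper":10,"travel":[-0.4,0,-6.3],"twist":[0,0,0]},{"gripper":10,"travel":[-1.2,0,-6.2],"twist":[0,0,0]},{"gripper":10,"travel":[-2,0,-5.9],"twist":[0,0,0]},{"gripper":10,"travel":[-2.8,0,-5.6],"twist":[0,0,0]},{"gripper":10,"travel":[-3.5,0,-5.2],"twist":[0,0,0]},{"gripper":10,"travel":[-4.1,0,-4.7],"twist":[0,0,0]},{"gripper":10,"travel":[0,0,0],"twist":[0,0,0]}]'
python3 - <<'E'
from goal import *
to(arc(np.pi/4),Rc)
D=Cam("side");im=bot.camera("side");cv2.imwrite("pics/s45.png",im[:,:,::-1])
for th in (0,45,90):
  P=[D.proj(arc(np.radians(th),s,0)/1000) for s in (20,35,50,60)]
  print(th,[(np.round(p).astype(int).tolist(),im[int(p[1]+.5),int(p[0]+.5)].tolist()) for p in P])
E
```

```text
time: 16.3
ee_pos: [0.6208, -0.1758, 0.1435]
tcp_rot: [180.0, 0.2, 170.7]
wrist_force: [-0.2, 5.0, -0.9]
opening: 0.017
grasp_force: 19.9
tcp [ 620.8 -175.8  143.5] travel in current axes [ 1.3 -0.2  1.1] in target axes [ 1.3 -0.2  1.1] rotvec [0.0007 0.003  0.0038] F [-0.2  5.  -0.9] q [-16.  17.  14.  87.   0.  -7.] open 17.0 g 19.9
0 [([285, 177], [209, 194, 185]), ([280, 177], [158, 150, 141]), ([275, 177], [204, 201, 188]), ([272, 177], [176, 172, 163])]
45 [([287, 173], [49, 49, 49]), ([284, 170], [90, 86, 82]), ([281, 167], [65, 64, 65]), ([278, 165], [132, 126, 120])]
90 [([292, 171], [67, 73, 71]), ([292, 167], [86, 85, 81]), ([293, 162], [76, 49, 32]), ([293, 159], [100, 64, 41])]
```

The handle has left its folded place and lies along the 45° line, still gripped. Finishing the swing.

```bash
python3 -m crank '[{"gripper":10,"travel":[-4.7,0,-4.1],"twist":[0,0,0]},{"gripper":10,"travel":[-5.2,0,-3.5],"twist":[0,0,0]},{"gripper":10,"travel":[-5.6,0,-2.8],"twist":[0,0,0]},{"gripper":10,"travel":[-5.9,0,-2],"twist":[0,0,0]},{"gripper":10,"travel":[-6.2,0,-1.2],"twist":[0,0,0]},{"gripper":10,"travel":[-6.3,0,-0.4],"twist":[0,0,0]},{"gripper":10,"travel":[-1,0,0],"twist":[0,0,0]},{"gripper":10,"travel":[0,0,0],"twist":[0,0,0]},{"gripper":10,"travel":[0,0,0],"twist":[0,0,0]}]'
python3 -c "
from goal import *
to(arc(np.pi/2),Rc);o=bot.get_obs();print(o['torque'])"
```

```text
time: 17.48
ee_pos: [0.655, -0.1818, 0.1573]
tcp_rot: [180.0, 0.2, 170.7]
wrist_force: [-0.4, -1.6, 4.3]
opening: 0.0128
grasp_force: 18.1
tcp [ 655.  -181.8  157.3] travel in current axes [2.  0.  0.8] in target axes [2.  0.  0.8] rotvec [0.0001 0.0033 0.0035] F [-0.4 -1.6  4.3] q [-16.  22.  23.  90.   0.  -6.] open 12.8 g 18.1
[-0.3972533   0.22393407  0.03942347]
```

The opening fell from 17 to 12.8 mm, so the pads may now hold only the side of the sleeve and the handle may be lagging. I'll let go, rise and check its angle.

```bash
python3 -m crank '[{"gripper":50,"travel":[0,0,0],"twist":[0,0,0]},{"gripper":50,"travel":[0,0,0],"twist":[0,0,0]},{"gripper":50,"travel":[0,0,0],"twist":[0,0,0]},{"gripper":50,"travel":[0,0,-30],"twist":[0,0,0]},{"gripper":50,"travel":[0,0,-40],"twist":[0,0,0]},{"gripper":50,"travel":[0,0,0],"twist":[0,0,0]},{"gripper":50,"travel":[0,0,0],"twist":[0,0,0]}]'
python3 - <<'E'
from goal import *
to(arc(np.pi/2),Rc)
for n in ("wrist","scene","side"):
    C=Cam(n);im=bot.camera(n);cv2.imwrite(f"pics/{n}8.png",im[:,:,::-1]);np.save(f"{n}8.npy",bot.calibration(n))
    print(n)
    for th in range(30,100,10):
        P=[C.proj(arc(np.radians(th),s,0)/1000) for s in (8,20,30,40,50,58,63,70)]
        print(th,[int(im[int(p[1]+.5),int(p[0]+.5)].max()) for p in P],np.round(P[1]),np.round(P[-3]))
E
```

```text
time: 18.35
ee_pos: [0.6546, -0.1814, 0.2264]
tcp_rot: [180.0, 0.1, 170.7]
wrist_force: [-0.6, 0.6, -0.6]
opening: 0.0499
grasp_force: 0.0
tcp [ 654.6 -181.4  226.4] travel in current axes [ 1.7 -0.4 69.9] in target axes [ 1.6 -0.3 69.9] rotvec [0.0007 0.0018 0.0038] F [-0.6  0.6 -0.6] q [-16.  24.  32.  98.   0.  -6.] open 49.9 g 0.0
wrist
30 [223, 208, 208, 207, 207, 94, 97, 210] [255. 178.] [255. 145.]
40 [223, 210, 210, 211, 208, 209, 211, 96] [255. 181.] [255. 154.]
50 [221, 58, 208, 210, 208, 209, 207, 209] [255. 184.] [255. 165.]
60 [221, 223, 184, 111, 208, 207, 210, 209] [255. 188.] [255. 177.]
70 [221, 221, 221, 221, 221, 221, 221, 221] [255. 192.] [255. 190.]
80 [223, 222, 222, 221, 218, 221, 176, 55] [255. 196.] [255. 203.]
90 [223, 221, 221, 70, 69, 69, 69, 68] [255. 199.] [255. 216.]
scene
30 [129, 79, 114, 154, 170, 169, 164, 167] [231. 180.] [237. 180.]
40 [130, 92, 45, 61, 48, 68, 76, 74] [230. 180.] [236. 178.]
50 [130, 54, 32, 52, 50, 73, 81, 78] [230. 179.] [235. 176.]
60 [130, 14, 19, 41, 43, 85, 63, 74] [229. 178.] [233. 174.]
70 [90, 17, 26, 29, 22, 87, 165, 158] [228. 178.] [231. 172.]
80 [100, 18, 28, 32, 54, 107, 93, 67] [228. 177.] [229. 170.]
90 [100, 38, 35, 44, 76, 71, 76, 78] [227. 177.] [226. 169.]
side
30 [161, 128, 166, 241, 137, 215, 230, 247] [286. 174.] [276. 169.]
40 [171, 89, 125, 157, 115, 117, 165, 222] [287. 173.] [278. 166.]
50 [171, 57, 86, 122, 117, 117, 117, 115] [288. 173.] [280. 164.]
60 [208, 50, 57, 88, 115, 116, 115, 120] [289. 172.] [283. 162.]
70 [208, 49, 53, 56, 49, 115, 189, 117] [290. 172.] [286. 161.]
80 [208, 53, 50, 52, 49, 94, 131, 74] [291. 171.] [289. 160.]
90 [204, 49, 73, 107, 80, 105, 105, 102] [292. 171.] [293. 160.]
```

In the side and scene views the sleeve lies along about 72-75°, so it needs another 15-18°. I'll regrip it there and carry it to the stop.

```bash
python3 -m crank '[{"gripper":50,"travel":[16.5,0,0],"twist":[0,0,0]},{"gripper":50,"travel":[0,0,35],"twist":[0,0,0]},{"gripper":50,"travel":[0,0,37],"twist":[0,0,0]},{"gripper":50,"travel":[0,0,0],"twist":[0,0,0]},{"gripper":10,"travel":[0,0,0],"twist":[0,0,0]},{"gripper":10,"travel":[0,0,0],"twist":[0,0,0]},{"gripper":10,"travel":[0,0,0],"twist":[0,0,0]},{"gripper":10,"travel":[0,0,0],"twist":[0,0,0]},{"gripper":10,"travel":[0,0,0],"twist":[0,0,0]}]' 30
python3 -m crank '[{"gripper":10,"travel":[-4,0,-1],"twist":[0,0,0]},{"gripper":10,"travel":[-4,0,-0.7],"twist":[0,0,0]},{"gripper":10,"travel":[-4,0,-0.3],"twist":[0,0,0]},{"gripper":10,"travel":[-3,0,0],"twist":[0,0,0]},{"gripper":10,"travel":[0,0,0],"twist":[0,0,0]},{"gripper":10,"travel":[0,0,0],"twist":[0,0,0]}]'
python3 -c "
from goal import *
to(arc(np.pi/2),Rc)"
```

```text
time: 19.62
ee_pos: [0.6391, -0.1791, 0.1569]
tcp_rot: [180.0, 0.3, 170.7]
wrist_force: [-0.3, 0.1, 6.3]
opening: 0.0169
grasp_force: 29.4
time: 20.38
ee_pos: [0.6529, -0.1815, 0.1579]
tcp_rot: [180.0, 0.1, 170.7]
wrist_force: [-5.1, -1.1, 4.8]
opening: 0.0162
grasp_force: 30.3
tcp [ 652.9 -181.5  157.9] travel in current axes [-0.1 -0.   1.4] in target axes [-0.1 -0.   1.4] rotvec [0.0001 0.0022 0.0034] F [-5.1 -1.1  4.8] q [-16.  22.  22.  90.   0.  -6.] open 16.2 g 30.3
```

```bash
python3 -m crank '[{"gripper":10,"travel":[-2,0,0],"twist":[0,0,0]},{"gripper":10,"travel":[0,0,0],"twist":[0,0,0]},{"gripper":50,"travel":[0,0,0],"twist":[0,0,0]},{"gripper":50,"travel":[0,0,0],"twist":[0,0,0]},{"gripper":50,"travel":[2,0,-30],"twist":[0,0,0]},{"gripper":50,"travel":[0,0,-40],"twist":[0,0,0]},{"gripper":50,"travel":[0,0,0],"twist":[0,0,0]}]'
python3 - <<'E'
from goal import *
to(arc(np.pi/2),Rc)
for n in ("scene","side","wrist"):
    C=Cam(n);im=bot.camera(n)
    print(n)
    for th in range(60,106,5):
        P=[C.proj(arc(np.radians(th),s,0)/1000) for s in (20,30,40,50,58,63,68)]
        print(th,[int(im[int(p[1]+.5),int(p[0]+.5)].max()) for p in P])
E
```

```text
time: 21.25
ee_pos: [0.6543, -0.1814, 0.2307]
tcp_rot: [180.0, 0.5, 170.7]
wrist_force: [-0.2, -0.0, -0.3]
opening: 0.05
grasp_force: 0.0
tcp [ 654.3 -181.4  230.7] travel in current axes [ 1.8 -0.3 74.2] in target axes [ 1.2 -0.3 74.2] rotvec [0.0001 0.0079 0.0038] F [-0.2 -0.  -0.3] q [-16.  24.  32.  98.   0.  -6.] open 50.0 g 0.0
scene
60 [45, 38, 46, 48, 79, 75, 77]
65 [45, 37, 48, 70, 81, 85, 80]
70 [35, 20, 48, 54, 87, 77, 81]
75 [26, 35, 25, 26, 59, 58, 52]
80 [26, 23, 17, 23, 33, 90, 90]
85 [24, 18, 28, 24, 75, 150, 156]
90 [24, 18, 28, 24, 90, 121, 89]
95 [28, 35, 26, 42, 60, 82, 76]
100 [32, 35, 47, 57, 78, 75, 75]
105 [32, 42, 47, 81, 74, 73, 74]
side
60 [77, 74, 96, 117, 115, 117, 118]
65 [77, 72, 118, 111, 113, 116, 116]
70 [62, 66, 116, 110, 119, 117, 118]
75 [51, 52, 79, 116, 122, 120, 117]
80 [49, 51, 55, 53, 81, 81, 76]
85 [49, 51, 50, 52, 112, 181, 117]
90 [49, 51, 50, 53, 120, 176, 120]
95 [55, 52, 51, 52, 87, 99, 101]
100 [55, 48, 65, 99, 96, 117, 187]
105 [51, 67, 101, 117, 110, 112, 132]
wrist
60 [138, 225, 207, 207, 208, 208, 207]
65 [35, 138, 176, 225, 213, 207, 207]
70 [32, 33, 33, 33, 35, 35, 35]
75 [31, 31, 35, 33, 29, 29, 33]
80 [35, 29, 32, 39, 34, 39, 164]
85 [29, 30, 34, 211, 204, 202, 203]
90 [32, 34, 211, 202, 206, 204, 204]
95 [39, 164, 205, 208, 203, 87, 69]
100 [34, 208, 205, 203, 66, 70, 69]
105 [38, 205, 205, 87, 69, 69, 68]
```

The bright handle end sits on the 85-90° line in both views, so the handle is up at about 87°. Grip lower on the sleeve and start cranking: clockwise, 15° per row, tool orientation fixed.

```bash
python3 -m crank '[{"gripper":50,"travel":[1.3,-0.3,40],"twist":[0,0.003,0]},{"gripper":50,"travel":[0,0,45],"twist":[0,0,0]},{"gripper":50,"travel":[0,0,0],"twist":[0,0,0]},{"gripper":10,"travel":[0,0,0],"twist":[0,0,0]},{"gripper":10,"travel":[0,0,0],"twist":[0,0,0]},{"gripper":10,"travel":[0,0,0],"twist":[0,0,0]},{"gripper":10,"travel":[0,0,0],"twist":[0,0,0]},{"gripper":10,"travel":[0,0,0],"twist":[0,0,0]}]' 30
python3 -c "
from goal import *
to(PIV+[0,0,28],Rc)"
python3 -m crank '[{"gripper":10,"travel":[0.5,-7.5,0],"twist":[0,0,0]},{"gripper":10,"travel":[1.5,-7.5,0],"twist":[0,0,0]},{"gripper":10,"travel":[5.8,-14,0],"twist":[0,0,0]},{"gripper":10,"travel":[9.2,-12,0],"twist":[0,0,0]},{"gripper":10,"travel":[12,-9.2,0],"twist":[0,0,0]},{"gripper":10,"travel":[14,-5.8,0],"twist":[0,0,0]},{"gripper":10,"travel":[15,-2,0],"twist":[0,0,0]}]'
python3 -c "
from goal import *
to(PIV+[0,0,28],Rc)"
```

```text
time: 22.4
ee_pos: [0.6528, -0.1815, 0.1444]
tcp_rot: [180.0, 0.2, 170.7]
wrist_force: [-0.1, 0.4, 7.2]
opening: 0.017
grasp_force: 29.5
tcp [ 652.8 -181.5  144.4] travel in current axes [-0.2  0.1 -1.6] in target axes [-0.2  0.1 -1.6] rotvec [0.0002 0.0028 0.0037] F [-0.1  0.4  7.2] q [-16.  22.  21.  88.   0.  -6.] open 17.0 g 29.5
time: 23.28
ee_pos: [0.5861, -0.2284, 0.1443]
tcp_rot: [179.9, 0.2, 170.7]
wrist_force: [3.9, 9.7, 8.3]
opening: 0.017
grasp_force: 30.1
tcp [ 586.1 -228.4  144.3] travel in current axes [-58.5  57.1  -1.4] in target axes [-58.2  57.4  -1.7] rotvec [0.0025 0.0031 0.0043] F [3.9 9.7 8.3] q [-21.  15.  12.  87.   0. -12.] open 17.0 g 30.1
```

```bash
python3 -m crank '[{"gripper":10,"travel":[15,2,0],"twist":[0,0,0]},{"gripper":10,"travel":[14,5.8,0],"twist":[0,0,0]},{"gripper":10,"travel":[12,9.2,0],"twist":[0,0,0]},{"gripper":10,"travel":[9.2,12,0],"twist":[0,0,0]},{"gripper":10,"travel":[5.8,14,0],"twist":[0,0,0]},{"gripper":10,"travel":[2,15,0],"twist":[0,0,0]},{"gripper":10,"travel":[-2,15,0],"twist":[0,0,0]},{"gripper":10,"travel":[-5.8,14,0],"twist":[0,0,0]},{"gripper":10,"travel":[-9.2,12,0],"twist":[0,0,0]},{"gripper":10,"travel":[-12,9.2,0],"twist":[0,0,0]},{"gripper":10,"travel":[-14,5.8,0],"twist":[0,0,0]},{"gripper":10,"travel":[-15,2,0],"twist":[0,0,0]}]'
python3 -c "
from goal import *
to(PIV+[0,0,28],Rc);p=state()[0][:2]-HUB;print(np.hypot(*p),np.degrees(np.arctan2(p[1],p[0])))"
```

```text
time: 24.78
ee_pos: [0.6049, -0.1136, 0.1442]
tcp_rot: [179.9, 0.1, 170.8]
wrist_force: [-2.6, 1.1, 10.0]
opening: 0.0174
grasp_force: 30.5
tcp [ 604.9 -113.6  144.2] travel in current axes [-58.4 -59.2  -1.8] in target axes [-58.7 -58.9  -1.8] rotvec [0.0019 0.0012 0.0045] F [-2.6  1.1 10. ] q [-11.  13.  10.  86.   0.  -1.] open 17.4 g 30.5
58.95181837709317 81.15535060666839
```

```bash
python3 -m crank '[{"gripper":10,"travel":[-15,-2,0],"twist":[0,0,0]},{"gripper":10,"travel":[-14,-5.8,0],"twist":[0,0,0]},{"gripper":10,"travel":[-12,-9.2,0],"twist":[0,0,0]},{"gripper":10,"travel":[-9.2,-12,0],"twist":[0,0,0]},{"gripper":10,"travel":[-5.8,-14,0],"twist":[0,0,0]},{"gripper":10,"travel":[-2,-15,0],"twist":[0,0,0]},{"gripper":10,"travel":[0,0,0],"twist":[0,0,0]}]'
python3 - <<'E'
from goal import *
to(PIV+[0,0,28],Rc);p=state()[0][:2]-HUB;print(np.hypot(*p),np.degrees(np.arctan2(p[1],p[0])))
# initial jaw face: from w4, dark pad left edge, at pocket z~13 top edge
W=Cam("wrist",np.load("w4.npy",allow_pickle=True).item());im=cv2.imread("pics/w4.png")
for r in (100,108,115,122):
    row=im[r].max(1).astype(int); c=[i for i in range(272,296) if row[i]<60]
    d=W.ray((c[0]-.5,r));n=Rp.as_matrix()[:,2];o=W.o*1000
    t=((PO+13*n-o)@n)/(d@n);print(r,c[0],c[-1],np.round(Rp.inv().apply(o+t*d-PO),1))
E
```

```text
time: 25.65
ee_pos: [0.6533, -0.1825, 0.1443]
tcp_rot: [-180.0, 0.2, 170.7]
wrist_force: [4.1, -1.0, 7.8]
opening: 0.017
grasp_force: 30.2
tcp [ 653.3 -182.5  144.3] travel in current axes [ 0.4  1.  -1.7] in target axes [ 0.4  1.  -1.7] rotvec [-0.0002  0.0038  0.0027] F [ 4.1 -1.   7.8] q [-16.  22.  21.  88.   0.  -6.] open 17.0 g 30.2
58.43389768380972 -10.463775851764272
100 281 289 [  9.3 -45.1  13. ]
108 280 288 [  3.4 -45.   13. ]
115 280 287 [ -2.  -45.5  13. ]
122 279 286 [ -7.6 -45.2  13. ]
```

Wheel has made one full turn. The jaw started at -45 mm (wheel about 0), so about 70° remain.

```bash
python3 -m crank '[{"gripper":10,"travel":[2,-15,0],"twist":[0,0,0]},{"gripper":10,"travel":[5.8,-14,0],"twist":[0,0,0]},{"gripper":10,"travel":[9.2,-12,0],"twist":[0,0,0]},{"gripper":10,"travel":[0,0,0],"twist":[0,0,0]}]'
python3 -c "
from goal import *
to(PIV+[0,0,28],Rc);p=state()[0][:2]-HUB;print(np.hypot(*p),np.degrees(np.arctan2(p[1],p[0])))"
python3 -m crank '[{"gripper":10,"travel":[3.7,-3.5,0],"twist":[0,0,0]},{"gripper":10,"travel":[4,-3.2,0],"twist":[0,0,0]},{"gripper":10,"travel":[4.3,-2.8,0],"twist":[0,0,0]},{"gripper":10,"travel":[0,0,0],"twist":[0,0,0]}]'
python3 -c "
from goal import *
to(PIV+[0,0,28],Rc);p=state()[0][:2]-HUB;print(np.hypot(*p),np.degrees(np.arctan2(p[1],p[0])))"
```

```text
time: 26.15
ee_pos: [0.6285, -0.2197, 0.1443]
tcp_rot: [-180.0, 0.1, 170.7]
wrist_force: [-0.9, -0.8, 9.2]
opening: 0.0171
grasp_force: 30.4
tcp [ 628.5 -219.7  144.3] travel in current axes [-18.   41.7  -1.7] in target axes [-17.9  41.8  -1.7] rotvec [-0.      0.0017  0.0028] F [-0.9 -0.8  9.2] q [-19.  20.  18.  88.   0. -10.] open 17.1 g 30.4
57.91837412047477 -55.656737607000835
time: 26.65
ee_pos: [0.6156, -0.2261, 0.1443]
tcp_rot: [179.9, 0.1, 170.7]
wrist_force: [-0.8, 2.6, 9.4]
opening: 0.017
grasp_force: 30.2
tcp [ 615.6 -226.1  144.3] travel in current axes [-29.7  50.1  -1.6] in target axes [-29.6  50.2  -1.7] rotvec [0.0009 0.0019 0.0039] F [-0.8  2.6  9.4] q [-20.  19.  17.  88.   0. -11.] open 17.0 g 30.2
57.70828546586724 -69.96303134039103
```

```bash
python3 -m crank '[{"gripper":10,"travel":[4.5,-2.3,0],"twist":[0,0,0]},{"gripper":10,"travel":[4.7,-1.9,0],"twist":[0,0,0]},{"gripper":10,"travel":[0,0,0],"twist":[0,0,0]}]'
python3 -m crank '[{"gripper":10,"travel":[4.8,-1.5,0],"twist":[0,0,0]},{"gripper":10,"travel":[0,0,0],"twist":[0,0,0]}]'
python3 -c "
from goal import *
to(PIV+[0,0,28],Rc);p=state()[0][:2]-HUB;print(np.hypot(*p),np.degrees(np.arctan2(p[1],p[0])))"
```

```text
time: 27.02
ee_pos: [0.6097, -0.2277, 0.1445]
tcp_rot: [179.8, 0.5, 170.8]
wrist_force: [19.6, 6.5, 2.5]
opening: 0.0171
grasp_force: 30.1
time: 27.28
ee_pos: [0.6068, -0.2276, 0.1445]
tcp_rot: [179.7, 0.7, 170.9]
wrist_force: [29.1, 9.8, -0.8]
opening: 0.0171
grasp_force: 30.0
tcp [ 606.8 -227.6  144.5] travel in current axes [-38.4  52.9  -0.7] in target axes [-38.   53.1  -1.5] rotvec [0.0055 0.0129 0.007 ] F [29.1  9.8 -0.8] q [-21.  17.  14.  87.   0. -12.] open 17.1 g 30.0
56.79343174194778 -78.86022310236777
```

The reaction rose to 29 N at -77°, about 7.4 rad of travel, so that is the stop. I'll relieve the push slightly, let go and rise.

```bash
python3 -m crank '[{"gripper":10,"travel":[-4,1,0],"twist":[0,0,0]},{"gripper":10,"travel":[-2,0.5,0],"twist":[0,0,0]},{"gripper":10,"travel":[0,0,0],"twist":[0,0,0]}]'
python3 -m crank '[{"gripper":50,"travel":[0,0,0],"twist":[0,0,0]},{"gripper":50,"travel":[0,0,0],"twist":[0,0,0]},{"gripper":50,"travel":[0,0,0],"twist":[0,0,0]},{"gripper":50,"travel":[0,0,-30],"twist":[0,0,0]},{"gripper":50,"travel":[0,0,-40],"twist":[0,0,0]},{"gripper":50,"travel":[0,0,0],"twist":[0,0,0]},{"gripper":50,"travel":[0,0,0],"twist":[0,0,0]}]'
python3 - <<'E'
from goal import *
for n in ("wrist","side","scene"):
    C=Cam(n);im=bot.camera(n);cv2.imwrite(f"pics/{n}9.png",im[:,:,::-1]);np.save(f"{n}9.npy",bot.calibration(n))
    print(n)
    for a in range(-90,-55,5):
        r=np.array([np.cos(np.radians(a)),np.sin(np.radians(a)),0]); Pv=np.r_[HUB,118]+58*r
        P=[C.proj((Pv+[0,0,s])/1000) for s in (20,30,40,50,58,63,68)]
        print(a,[int(im[int(p[1]+.5),int(p[0]+.5)].max()) for p in P])
# jaw face to block gap along the pocket from wrist: dark runs on the middle line
C=Cam("wrist");im=cv2.imread("pics/wrist9.png")
L=[]
for y in range(-56,34,2):
    p=C.proj((PO+Rp.apply([0,y,18]))/1000); i,j=int(p[1]+.5),int(p[0]+.5)
    L.append((y,int(im[i,j].max())) if 0<=i<384 and 0<=j<512 else (y,None))
print(L)
o=state();print(o[0])
E
```

```text
time: 27.65
ee_pos: [0.6083, -0.2275, 0.1443]
tcp_rot: [179.8, 0.2, 170.8]
wrist_force: [4.2, 8.9, 8.3]
opening: 0.0172
grasp_force: 30.8
time: 28.52
ee_pos: [0.6065, -0.2295, 0.2114]
tcp_rot: [180.0, -0.1, 170.7]
wrist_force: [0.1, 0.1, -0.8]
opening: 0.0502
grasp_force: 0.0
wrist
-90 [98, 183, 29, 32, 33, 33, 34]
-85 [47, 34, 34, 33, 35, 36, 129]
-80 [38, 34, 33, 35, 204, 205, 202]
-75 [35, 32, 40, 198, 204, 201, 203]
-70 [35, 41, 202, 200, 203, 204, 65]
-65 [31, 204, 199, 198, 68, 72, 69]
-60 [59, 208, 206, 70, 67, 71, 70]
side
-90 [156, 247, 218, 231, 123, 125, 119]
-85 [120, 193, 212, 62, 64, 121, 126]
-80 [53, 52, 51, 53, 55, 168, 161]
-75 [51, 56, 54, 54, 174, 187, 118]
-70 [50, 48, 53, 50, 144, 181, 114]
-65 [113, 148, 108, 72, 71, 115, 116]
-60 [193, 247, 89, 73, 80, 119, 113]
scene
-90 [124, 27, 132, 173, 178, 170, 170]
-85 [76, 19, 76, 120, 106, 128, 140]
-80 [24, 19, 20, 14, 113, 154, 136]
-75 [24, 32, 19, 24, 102, 153, 132]
-70 [31, 41, 42, 24, 57, 108, 109]
-65 [71, 71, 78, 75, 75, 79, 90]
-60 [80, 78, 74, 73, 78, 77, 84]
[(-56, 138), (-54, 141), (-52, 214), (-50, 255), (-48, 255), (-46, 124), (-44, 150), (-42, 144), (-40, 144), (-38, 113), (-36, 26), (-34, 63), (-32, 65), (-30, 65), (-28, 16), (-26, 31), (-24, 38), (-22, 46), (-20, 41), (-18, 44), (-16, 44), (-14, 46), (-12, 45), (-10, 46), (-8, 41), (-6, 43), (-4, 45), (-2, 41), (0, 39), (2, 44), (4, 40), (6, 39), (8, 36), (10, 37), (12, 42), (14, 38), (16, 43), (18, 44), (20, 37), (22, 40), (24, 41), (26, 39), (28, 39), (30, 38), (32, 48)]
[ 606.14004591 -229.24787478  210.6038315 ]
```

The handle stands upright at -75.5°. Along the pocket line the block and pad read as one dark run up to the left wall, so the block is clamped. To fold, I'll go outside the handle with closed fingers and push it inwards and down.

```bash
python3 -m crank '[{"gripper":50,"travel":[-9,-15,0],"twist":[0,0,0]},{"gripper":20,"travel":[-9,-15.5,0],"twist":[0,0,0]},{"gripper":0,"travel":[0,0,0],"twist":[0,0,0]},{"gripper":0,"travel":[0,0,0],"twist":[0,0,0]},{"gripper":0,"travel":[0,0,0],"twist":[0,0,0]},{"gripper":0,"travel":[0,0,0],"twist":[0,0,0]},{"gripper":0,"travel":[0,0,25],"twist":[0,0,0]},{"gripper":0,"travel":[0,0,20],"twist":[0,0,0]},{"gripper":0,"travel":[0,0,0],"twist":[0,0,0]}]'
python3 -m crank '[{"gripper":0,"travel":[4.8,10.8,-0.3],"twist":[0,0,0]},{"gripper":0,"travel":[4.8,10.8,-0.3],"twist":[0,0,0]},{"gripper":0,"travel":[5,11.4,2.6],"twist":[0,0,0]},{"gripper":0,"travel":[4.6,10.4,5.8],"twist":[0,0,0]},{"gripper":0,"travel":[0,0,0],"twist":[0,0,0]}]'
```

```text
time: 29.8
ee_pos: [0.6186, -0.2618, 0.1654]
tcp_rot: [179.9, -0.2, 170.7]
wrist_force: [-0.2, 0.4, -0.1]
opening: 0.0001
grasp_force: 0.0
time: 30.42
ee_pos: [0.607, -0.2152, 0.1587]
tcp_rot: [180.0, -0.1, 170.8]
wrist_force: [-0.6, -0.1, 0.7]
opening: -0.0
grasp_force: 0.0
```

```bash
python3 -m crank '[{"gripper":0,"travel":[3.8,8.7,8.5],"twist":[0,0,0]},{"gripper":0,"travel":[2.8,6.3,10.7],"twist":[0,0,0]},{"gripper":0,"travel":[0,0,0],"twist":[0,0,0]}]'
python3 -m crank '[{"gripper":0,"travel":[1.6,3.7,10],"twist":[0,0,0]},{"gripper":0,"travel":[0,0,0],"twist":[0,0,0]}]'
```

```text
time: 30.8
ee_pos: [0.6026, -0.1998, 0.1385]
tcp_rot: [179.9, -0.2, 170.7]
wrist_force: [0.0, -0.0, 0.6]
opening: -0.0001
grasp_force: 0.0
time: 31.05
ee_pos: [0.6019, -0.1964, 0.1289]
tcp_rot: [180.0, -0.1, 170.7]
wrist_force: [0.4, -0.1, -1.0]
opening: 0.0002
grasp_force: 0.0
```

```bash
python3 -m crank '[{"gripper":0,"travel":[0,0,1.5],"twist":[0,0,0]},{"gripper":0,"travel":[0,0,0],"twist":[0,0,0]}]'
python3 -m crank '[{"gripper":0,"travel":[0,0,1],"twist":[0,0,0]},{"gripper":0,"travel":[0,0,0],"twist":[0,0,0]}]'
python3 -m crank '[{"gripper":0,"travel":[0,0,1],"twist":[0,0,0]},{"gripper":0,"travel":[0,0,0],"twist":[0,0,0]}]'
python3 - <<'E'
from goal import *
for n in ("side","scene"):
    C=Cam(n);im=bot.camera(n)
    a=np.radians(-75.5);r=np.array([np.cos(a),np.sin(a),0]);Pv=np.r_[HUB,118]+58*r
    for th in (0,15,30,60,90):
        P=[C.proj((Pv+s*(-np.cos(np.radians(th))*r+np.sin(np.radians(th))*np.array([0,0,1])))/1000) for s in (20,30,40,50,58,63,68)]
        print(n,th,[int(im[int(p[1]+.5),int(p[0]+.5)].max()) for p in P])
E
```

```text
time: 31.3
ee_pos: [0.6024, -0.1967, 0.1285]
tcp_rot: [180.0, -0.0, 170.7]
wrist_force: [-0.4, 0.5, -0.6]
opening: 0.0003
grasp_force: 0.0
time: 31.55
ee_pos: [0.6024, -0.1966, 0.1276]
tcp_rot: [180.0, -0.0, 170.7]
wrist_force: [0.0, 0.2, 0.8]
opening: 0.0001
grasp_force: 0.4
time: 31.8
ee_pos: [0.6024, -0.1965, 0.1268]
tcp_rot: [180.0, -0.0, 170.7]
wrist_force: [0.6, 1.3, 3.7]
opening: 0.0001
grasp_force: 1.7
side 0 [166, 48, 90, 185, 100, 50, 60]
side 15 [46, 153, 61, 190, 234, 247, 173]
side 30 [92, 63, 65, 136, 186, 116, 235]
side 60 [161, 183, 66, 63, 68, 67, 57]
side 90 [154, 195, 241, 244, 95, 92, 67]
scene 0 [74, 79, 20, 6, 159, 153, 134]
scene 15 [59, 74, 5, 24, 34, 16, 16]
scene 30 [116, 59, 31, 29, 29, 127, 127]
scene 60 [106, 44, 39, 34, 42, 37, 37]
scene 90 [25, 39, 38, 37, 41, 42, 33]
```

```bash
python3 -m crank '[{"gripper":0,"travel":[0,0,1],"twist":[0,0,0]},{"gripper":0,"travel":[0,0,0],"twist":[0,0,0]}]'
python3 -m crank '[{"gripper":0,"travel":[0,0,-20],"twist":[0,0,0]},{"gripper":0,"travel":[0,0,-50],"twist":[0,0,0]},{"gripper":0,"travel":[40,0,-40],"twist":[0,0,0]},{"gripper":0,"travel":[50,0,0],"twist":[0,0,0]},{"gripper":0,"travel":[0,0,0],"twist":[0,0,0]},{"gripper":0,"travel":[0,0,0],"twist":[0,0,0]}]'
python3 - <<'E'
from goal import *
for n in ("side","scene","wrist"):
    C=Cam(n);im=bot.camera(n);cv2.imwrite(f"pics/{n}10.png",im[:,:,::-1])
    a=np.radians(-75.5);r=np.array([np.cos(a),np.sin(a),0]);Pv=np.r_[HUB,118]+58*r
    for th in (0,5,10,15,20):
        P=[C.proj((Pv+s*(-np.cos(np.radians(th))*r+np.sin(np.radians(th))*np.array([0,0,1])))/1000) for s in (20,30,40,50,58,63,68)]
        print(n,th,[int(im[int(p[1]+.5),int(p[0]+.5)].max()) if 0<=p[1]<383 and 0<=p[0]<511 else -1 for p in P])
    L=[]
    for y in range(-40,36,3):
        p=C.proj((PO+Rp.apply([0,y,22]))/1000); i,j=int(p[1]+.5),int(p[0]+.5)
        L.append((y,int(im[i,j].max())) if 0<=i<384 and 0<=j<512 else (y,None))
    print(L)
o=state();print(o[0],o[2]["wrist_force"],o[2]["time"])
E
```

```text
time: 32.15
ee_pos: [0.6027, -0.1964, 0.1265]
tcp_rot: [180.0, 0.0, 170.7]
wrist_force: [-0.9, 2.0, 8.5]
opening: -0.0
grasp_force: 4.2
time: 32.9
ee_pos: [0.5138, -0.1824, 0.2355]
tcp_rot: [180.0, -0.0, 170.7]
wrist_force: [0.2, 0.0, 0.1]
opening: 0.0
grasp_force: 0.0
side 0 [240, 62, 67, 62, 66, 64, 76]
side 5 [158, 66, 70, 67, 73, 109, 229]
side 10 [158, 66, 72, 71, 190, 247, 247]
side 15 [60, 69, 89, 106, 247, 247, 181]
side 20 [60, 89, 142, 238, 247, 212, 201]
[(-40, 48), (-37, 48), (-34, 48), (-31, 52), (-28, 52), (-25, 55), (-22, 55), (-19, 55), (-16, 54), (-13, 54), (-10, 54), (-7, 54), (-4, 54), (-1, 54), (2, 54), (5, 51), (8, 51), (11, 49), (14, 49), (17, 49), (20, 66), (23, 66), (26, 94), (29, 94), (32, 94), (35, 120)]
scene 0 [32, 40, 41, 32, 201, 163, 136]
scene 5 [23, 40, 27, 37, 17, 201, 163]
scene 10 [23, 32, 27, 41, 41, 17, 201]
scene 15 [23, 32, 28, 27, 43, 41, 41]
scene 20 [44, 23, 104, 28, 56, 56, 43]
[(-40, 112), (-37, 92), (-34, 62), (-31, 46), (-28, 35), (-25, 32), (-22, 27), (-19, 27), (-16, 18), (-13, 18), (-10, 30), (-7, 30), (-4, 33), (-1, 33), (2, 27), (5, 27), (8, 27), (11, 32), (14, 30), (17, 22), (20, 33), (23, 25), (26, 22), (29, 15), (32, 0), (35, 158)]
wrist 0 [159, 40, 160, 85, 47, 34, 167]
wrist 5 [166, 41, 159, 91, 48, 49, 163]
wrist 10 [175, 71, 160, 110, 48, 43, 221]
wrist 15 [126, 75, 161, 165, 48, 47, 241]
wrist 20 [38, 176, 176, 177, 50, 51, 144]
[(-40, 116), (-37, 24), (-34, 72), (-31, 54), (-28, 37), (-25, 43), (-22, 43), (-19, 47), (-16, 45), (-13, 43), (-10, 43), (-7, 48), (-4, 45), (-1, 43), (2, 46), (5, 42), (8, 42), (11, 44), (14, 39), (17, 45), (20, 41), (23, 38), (26, 39), (29, 88), (32, 115), (35, 111)]
[ 514.30412612 -182.28511101  234.97799625] [-0.75123717  0.14735487  0.40167477] 33.05
```

```bash
python3 - <<'E'
from goal import *
for n in ("side","wrist","scene"):
    C=Cam(n);im=bot.camera(n)
    for az in range(-105,-40,5):
        a=np.radians(az);r=np.array([np.cos(a),np.sin(a),0]);Pv=np.r_[HUB,118]+58*r
        P=[C.proj((Pv-s*r+[0,0,3])/1000) for s in (18,24,30,36,42,48,54,60)]
        print(n,az,[int(im[int(p[1]+.5),int(p[0]+.5)].max()) for p in P],np.round(P[0]),np.round(P[-1]))
E
```

```text
side -105 [106, 137, 180, 60, 56, 59, 65, 70] [272. 183.] [273. 176.]
side -100 [100, 126, 121, 60, 56, 59, 65, 70] [274. 183.] [273. 176.]
side -95 [69, 77, 65, 57, 62, 59, 65, 70] [275. 183.] [273. 176.]
side -90 [54, 56, 61, 57, 62, 64, 65, 70] [276. 183.] [273. 176.]
side -85 [57, 59, 62, 64, 62, 64, 65, 70] [277. 183.] [273. 176.]
side -80 [85, 66, 66, 71, 64, 64, 65, 70] [278. 182.] [273. 176.]
side -75 [162, 66, 66, 71, 67, 64, 65, 61] [279. 182.] [272. 176.]
side -70 [162, 65, 71, 73, 75, 67, 65, 61] [280. 182.] [272. 176.]
side -65 [114, 71, 80, 73, 75, 72, 70, 61] [281. 182.] [272. 176.]
side -60 [153, 154, 80, 104, 75, 72, 70, 61] [282. 181.] [272. 176.]
side -55 [162, 154, 169, 104, 86, 72, 70, 61] [283. 181.] [272. 176.]
side -50 [162, 162, 169, 243, 86, 72, 70, 61] [283. 180.] [272. 176.]
side -45 [161, 159, 162, 243, 86, 87, 72, 61] [284. 180.] [272. 176.]
wrist -105 [45, 162, 147, 42, 161, 164, 60, 57] [240. 258.] [278. 261.]
wrist -100 [55, 161, 147, 41, 161, 163, 55, 57] [240. 260.] [278. 261.]
wrist -95 [44, 161, 149, 42, 162, 163, 55, 57] [240. 263.] [278. 261.]
w
[... 910 characters left out ...]
186.]
scene -90 [45, 24, 43, 36, 42, 36, 25, 207] [244. 179.] [239. 186.]
scene -85 [27, 24, 43, 44, 42, 39, 25, 207] [243. 179.] [239. 186.]
scene -80 [32, 35, 38, 44, 42, 39, 25, 207] [242. 179.] [239. 186.]
scene -75 [24, 24, 38, 28, 41, 39, 25, 207] [241. 179.] [239. 186.]
scene -70 [24, 104, 34, 28, 41, 39, 17, 207] [241. 179.] [239. 186.]
scene -65 [184, 104, 34, 28, 43, 32, 17, 207] [240. 179.] [239. 186.]
scene -60 [255, 213, 102, 46, 43, 32, 17, 207] [239. 179.] [239. 186.]
scene -55 [255, 244, 142, 46, 43, 32, 17, 207] [238. 179.] [239. 186.]
scene -50 [255, 246, 142, 74, 70, 32, 17, 207] [237. 179.] [239. 186.]
scene -45 [255, 246, 171, 74, 70, 32, 17, 207] [236. 179.] [239. 186.]
```

Side and scene views put the folded handle at about -80°, at the stop, with the gripper clear of everything. Handing in.

```bash
python3 -c "
from workcell import bot
print(bot.job_done())"
```

```text
the job is handed in; nothing more can be done
None
```

I handed the job in at about 33 s with the block clamped against the left wall, the wheel at its stop, the handle folded and the gripper clear. No verdict came back, and I checked the final state from camera pixels and contact forces, not by looking at a picture.

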